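Shut the bangle box with its hook-in cover

TASK

Take the green cover out of the wooden rack, lay it flat on the bare counter with its brass grip up and let go of it. Then take it again by the grip, hook its steel tongue under the dark bar at the front of the white bangle box while the rear is still raised, and pivot it down until the brass catch snaps over its rear edge and it lies flat on the rim. Leave the loose bangle, the red ring box and the steel weight where they are.

Things in the scene. Friction and masses are not known exactly. Their poses are not given: they have to be found in the camera images.
- cover_centre (a point): Centre of the loose green cover's panel, 100 x 90 x 9 mm (its own x, y, z), about 0.15 kg; the underside is 4.5 mm below. Own z points out of the face with the brass grip; own -x points to the front edge, where a steel tongue sticks out, 18 mm long, 56 wide (y), 5 thick, level with the underside. From tongue tip to rear edge 118 mm. Lying on the counter the panel is 9 mm high.
- cover_grip (a point): Centre of the brass grip rib on the cover: 40 mm long (cover x), 12 mm thick (cover y), 26 mm tall, rising from the panel's top face. The point lies 5 mm behind (+x) and 17.5 mm above (+z) cover_centre. Same axes as the cover.
- cover_tongue (a point): Middle of the tip of the cover's steel tongue, half-way through its thickness: 68 mm ahead (-x) of and 2 mm below (-z) cover_centre. Same axes as the cover.
- cover_rear (a point): Middle of the cover's rear edge, 50 mm behind (+x) cover_centre, half-way through the thickness. Same axes as the cover.
- rack_floor (a point): Wooden rack, fixed: base 60 x 130 mm; the point is the middle of its slot's floor, 6 mm above the counter. Slot 11 mm (x) by 98 mm (y); wall on its -x side 54 mm high, on its +x side 20 mm. At the start the cover stands in it on its rear edge, tongue up (tip 118 mm above this point), grip facing +x (robot's left), leaning up to 5 degrees.
- case_seat (a point): White bangle box, fixed, open, red inside, x from 85 mm ahead to 75 mm behind this point, 107 mm wide. Own x runs from its front (dark bar, towards the robot's right) to its rear (brass catch). The point is the centre of the opening at rim height, 55 mm above the counter. With the cover home its axes agree with the box's and cover_centre is 4.5 mm above this point.
- case_slot (a point): Middle of the slot's mouth at the box's front: 56 mm ahead (-x) of case_seat, 2.5 mm above the rim; same axes. Slot 64 mm wide, 13 mm deep, floor 8 mm below the rim; the dark bar covers it from 7 to 13 mm above the rim. The tongue enters with the cover tilted 15 to 30 degrees, rear up; home, its tip is 12 mm inside the mouth, 1 mm off the end wall.
- case_rear (a point): Middle of the face of a white stop behind the cover's rear edge: 51.5 mm behind (+x) case_seat, at rim height; same axes. The stop rises 4 mm above the rim, as do two guide posts near the rear, left and right, that leave the 90 mm panel 4 mm of play on each side.
- latch (a joint): Spring catch at the box's rear: brass bar 40 mm wide, its nose 13.5 mm above the rim, 45 degree slopes above and below. 0: out (nose 44 mm behind case_seat); 0.012 m: pushed back. Springs out with 2 N, plus 0.35 N per mm. The cover's rear edge rests on it (tilt 9 degrees) until pressed with about 5 N (8 N on the grip), then it snaps over the edge and stays at 0 to 0.003.
- bangle_mid (a point): Centre of a loose gold bangle lying flat, 72 mm across, 12 mm high. Leave it alone.
- ringbox_mid (a point): Centre of a loose red ring box, 50 x 50 x 36 mm. Leave it alone.
- weight_mid (a point): Half-way up a loose steel scale weight with a small knob, 38 mm across, 47 mm high. Leave it alone.
There are look-alikes about, which are no part of the job. Several things look just like the part that bears case_seat: the one meant starts farthest to the robot's left.

How it is judged:
On the way, in this order (a step that is already met when the one before it is completed fails the run):
1. the cover lies flat on the counter, grip up, and is let go (angle between cover_centre's own z axis and vertical below 0.06 rad and height (world z) of cover_centre below 0.009 m and contact force between cover and the fingers below 0.1 N), for 0.2 s.
2. the tongue is under the bar with the cover's rear still raised (x of cover_tongue in the frame of case_slot between -0.016 and -0.004 m and z of cover_tongue in the frame of case_slot between -0.012 and 0.003 m and angle between cover_centre's own z axis and vertical between 0.08 and 0.7 rad and y of cover_tongue in the frame of case_slot between -0.007 and 0.007 m), for 0.1 s.
At the end, for the whole second after the job is handed in: The cover lies flat on the box's rim (rear edge within 3 mm of its seated height, tilt under 0.04 rad, its middle within 8 mm of the box's, square to the box within 0.12 rad), its tongue at least 6 mm under the bar, the catch sprung back over the rear edge (latch under 0.006), and it is at rest (x of cover_tongue in the frame of case_slot below -0.006 m and z of cover_tongue in the frame of case_slot below 0.004 m and z of cover_rear in the frame of case_seat between 0.001 and 0.0075 m and angle between cover_centre's own z axis and vertical below 0.04 rad and angle between the x axis of cover_centre and the x axis of case_seat, either way round below 0.12 rad and value of joint latch below 0.006 m and linear speed of cover below 0.02 m/s and horizontal distance between cover_centre and case_seat below 0.008 m); the robot touches nothing.
It fails at once if the bangle is moved by more than 30 mm (distance of bangle_mid from where it was at the start of the episode above 0.03 m).
It fails at once if the ring box is moved by more than 30 mm (distance of ringbox_mid from where it was at the start of the episode above 0.03 m).
It fails at once if the weight is moved by more than 30 mm (distance of weight_mid from where it was at the start of the episode above 0.03 m).
It also fails if it takes over 53 s, if anything falls off the work surface, if the arm or the gripper's body presses on something with over 40 N, if the wrist force passes 120 N, or if a joint passes its speed limit or range.

ROBOT

A 6-joint arm with a two-finger parallel gripper is mounted at the origin on the work surface. World frame = base frame: x ahead of the robot, y to its left, z up, the work surface at z = 0. Lengths are in m, angles in rad, forces in N, time in s.
With the tool pointing down it reaches from about 0.375 to 0.925 m from the base axis. Payload 5.7 kg.
Tool frame: the origin (TCP) lies on the centre line of the jaws, within the pads' length; the fingertips stand 25 mm ahead of it and the grasp point (between the pads) lies 6 mm ahead of it (env.tip_reach is the distance from the TCP to the fingertips, in m); x points along the fingers, z is the direction in which the jaws open and shut, and the axes are right-handed (so a half turn about x gives the same grasp; the last joint's range is limited). The gripper opens to 85 mm and grips with 20 to 120 N. Pads are 22 mm wide; open, the fingers measure 114 mm over their backs; the gripper's body (76 mm by 85 mm) begins 54 mm behind the grasp point. The pads swing forward as they close: fully open they stand 13 mm farther back than shut.
Start: joints at [-1.399, 0.359, 1.51, -0, 1.272, -0.115], TCP at [0.17, -0.575, 0.256] pointing down, gripper open.
Joint ranges: [-2.97, 2.97], [-1.01, 2.36], [0.21, 2.38], [-0.96, 4.11], [0.2, 2.71], [-2.98, 2.98]. Speed limits (rad/s): [2.39, 2.39, 3.14, 3.14, 3.14, 3.14].

INTERFACE

Orientations are given as a 3x3 rotation matrix whose columns are the frame's x, y, z axes.
In Python, from plant import env gives the robot as it stands. The module is installed in compiled form; this text tells all that it offers.
- The arm moves only by the shell command python3 -m inch 'ROWS' [FORCE]. ROWS is text: rows parted by semicolons, each of 7 numbers parted by spaces: the opening, from 0 (shut) to 1 (fully open), then the shift along the tool's x, y, z in mm, then the turn, a rotation vector about the tool's x, y, z in degrees. A call has 1 to 20 rows; each row is the pose to reach, as a shift and turn from the pose commanded when the call began, along the tool's axes at that moment; what a row does not reach only later rows make up. A row lasts 1/10 s, in which the tool goes at most 50 mm and 8.59 degrees, less where a joint would pass 70% of its speed; a pose out of reach is approached as far as the arm can. A call with a gripper value outside its range is refused whole. The fingers move at their own pace and stop on an object; FORCE is the grip in N (left out, the last holds). Time passes only in rows, so rows that repeat a pose let the fingers close. It gives the time, the measured TCP pose, the force and the opening at its end, in the units of the state.
- env.get_state(): the state, without advancing time (a new reading comes with each control period).
- env.camera(name): name is "scene" or "top"; returns a dict with "pixels" (384x512x3 uint8, blue, green, red), "fov_y" (degrees; the focal length in pixels is half the picture's height over the tangent of half this angle, whatever the lens; pixels are square), "cx", "cy" (the principal point, pixels), "R" (3x3) and "t" (3): a world point X has camera coordinates R X + t. Camera axes: x right, y down, z forward; pixel columns grow to the right and rows downward; lengths in m; the calibration is good to about 2 mm. A picture is of the moment at which its call begins. There is no depth.
- env.job_done(): hands the job in, once; it reports no verdict.
The state is a dict: "time": time; "q": joint angles; "qvel": joint speeds; "tau": joint torques, N m; "ee_pos": TCP position; "tcp_rot": TCP orientation; "force": force on the tool from outside, world axes, zero at the start; "moment": the same for the moment, N m; "finger_gap": opening from 0.0 (shut) to 1.0 (fully open).
Only numpy, scipy, OpenCV 4.12 (cv2) and the standard library are available. Lean on these libraries where they do the work, as an engineer would, in place of code of your own. Each camera call takes 0.05 s, during which the arm holds its last target.

## Working session

There is one attempt and no reset: what is moved stays moved. The work goes in short steps, Python scripts to look and compute and a shell command to move; the robot and the scene stay as the last step left them, time stands still between calls to the robot, and variables do not carry over. Pictures are saved under pics/ and viewed, and the job is handed in when it is done.

```bash
mkdir -p pics; ls; python3 - <<'E'
from plant import env
import cv2,numpy as np
for n in("scene","top"):
    c=env.camera(n);cv2.imwrite(f"pics/{n}0.png",c["pixels"]);print(n,c["fov_y"],c["cx"],c["cy"],np.round(c["R"],3).tolist(),np.round(c["t"],3))
s=env.get_state();print(s["time"],s["ee_pos"],np.round(s["tcp_rot"],3).tolist(),s["finger_gap"],s["force"],env.tip_reach)
E
```

```text
pics
scene 48.34244995001424 254.74462425857627 189.92869176800232 [[0.267, 0.964, -0.008], [0.814, -0.23, -0.533], [-0.515, 0.135, -0.846]] [-0.199 -0.391  1.333]
top 46.55573214044245 256.971675273763 187.8945361018942 [[-0.003, -1.0, -0.025], [-0.987, 0.007, -0.163], [0.163, 0.024, -0.986]] [0.07  0.56  1.005]
0.1 [ 0.16961977 -0.57490122  0.25549073] [[-0.0, 0.959, 0.283], [0.002, 0.283, -0.959], [-1.0, 0.0, -0.002]] 0.9997477959448958 [-0.06891892  0.17270176 -0.11231383] 0.025
```

View pics/scene0.png

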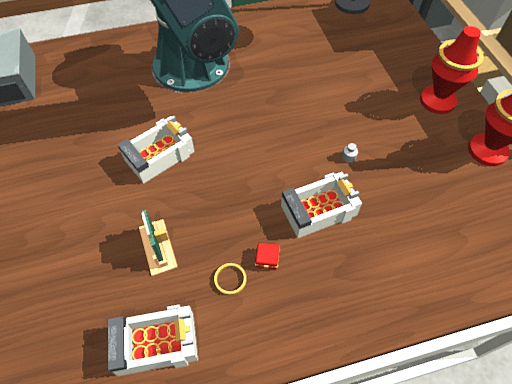

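View pics/top0.png

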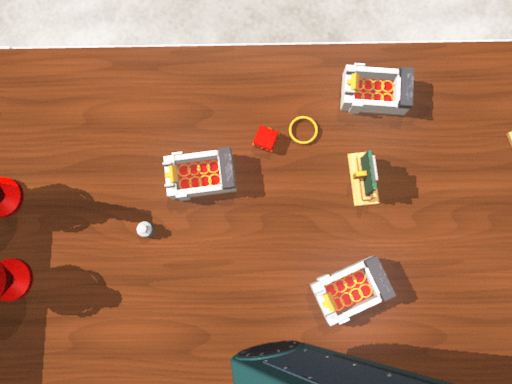

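```bash
cat > h.py <<'E'
import cv2,numpy as np
def K(c):
    f=c["pixels"].shape[0]/2/np.tan(np.radians(c["fov_y"])/2);return f
def ray(c,u,v):
    d=np.array([(u-c["cx"])/K(c),(v-c["cy"])/K(c),1.0]);R=np.array(c["R"]);t=np.array(c["t"])
    return -R.T@t,R.T@d
def onplane(c,u,v,z):
    o,d=ray(c,u,v);return o+d*(z-o[2])/d[2]
def proj(c,X):
    p=np.array(c["R"])@np.array(X)+np.array(c["t"]);return np.array([c["cx"]+K(c)*p[0]/p[2],c["cy"]+K(c)*p[1]/p[2]])
def tri(c1,p1,c2,p2):
    A=[];b=[]
    o1,d1=ray(c1,*p1);o2,d2=ray(c2,*p2)
    s=np.linalg.lstsq(np.c_[d1,-d2],o2-o1,rcond=None)[0]
    a=o1+s[0]*d1;bb=o2+s[1]*d2
    return (a+bb)/2,np.linalg.norm(a-bb)
def crop(c,x0,y0,w,h,k,fn):
    im=cv2.resize(c["pixels"][y0:y0+h,x0:x0+w],None,fx=k,fy=k,interpolation=cv2.INTER_CUBIC)
    for i in range(0,w,10):
        cv2.line(im,(i*k,0),(i*k,6 if i%50 else 14),(255,255,0),1)
        if i%20==0: cv2.putText(im,str(x0+i),(i*k,24),0,.4,(255,255,0),1)
    for i in range(0,h,10):
        cv2.line(im,(0,i*k),(6,i*k),(255,255,0),1)
        if i%20==0: cv2.putText(im,str(y0+i),(8,i*k+4),0,.4,(255,255,0),1)
    cv2.imwrite(fn,im)
E
python3 - <<'E'
from plant import env
from h import *
import pickle
s=env.camera("scene");t=env.camera("top");pickle.dump((s,t),open("c0.pkl","wb"))
crop(s,270,160,100,80,8,"pics/sbox.png");crop(t,150,135,100,75,8,"pics/tbox.png")
crop(s,120,200,70,80,7,"pics/srack.png");crop(t,330,140,70,75,7,"pics/track.png")
E
```

```text
(no output)
```

View pics/sbox.png

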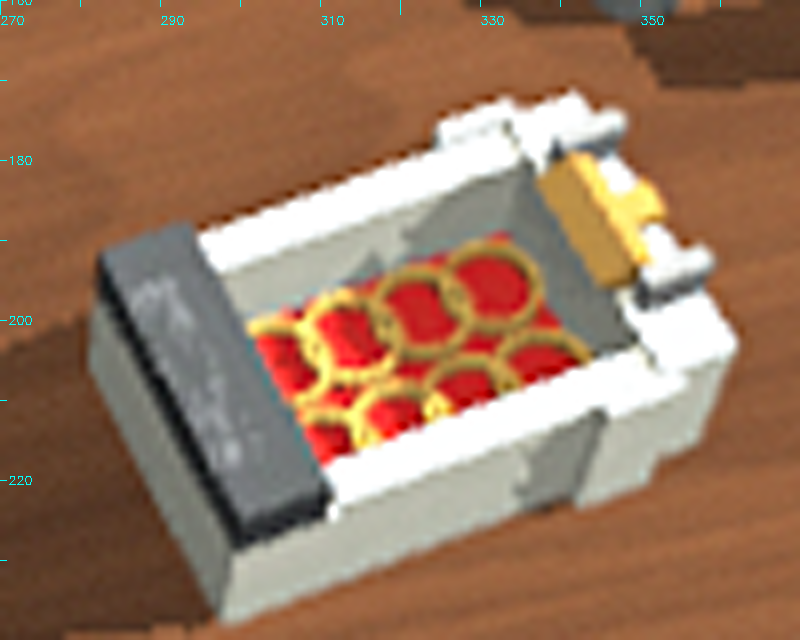

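View pics/tbox.png

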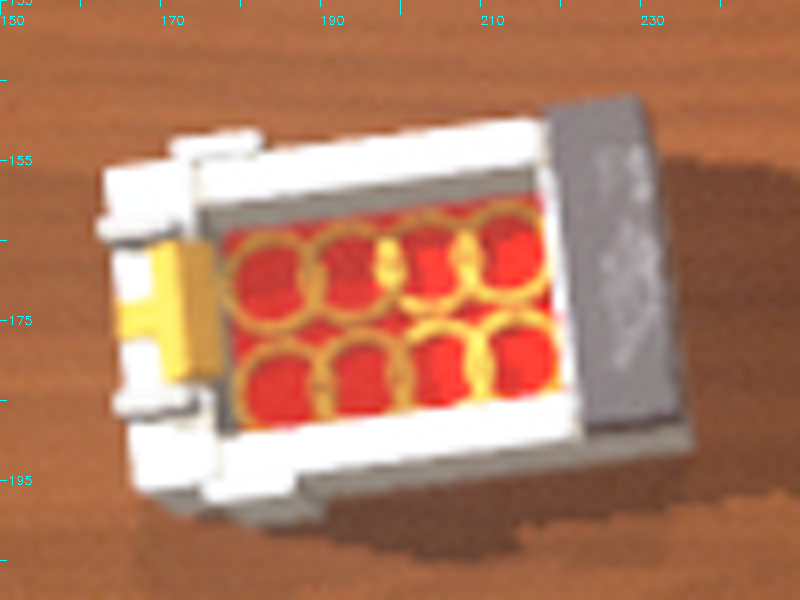

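View pics/srack.png

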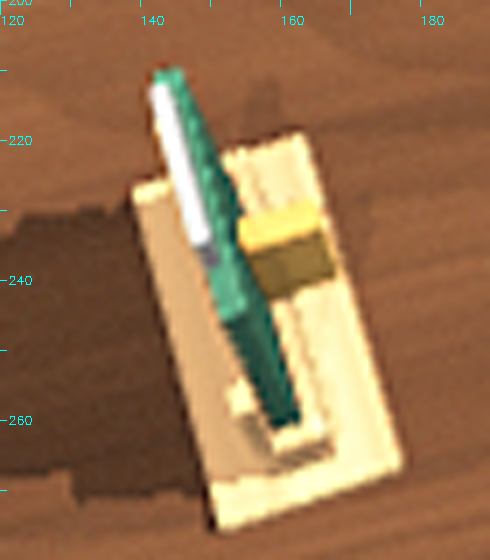

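View pics/track.png

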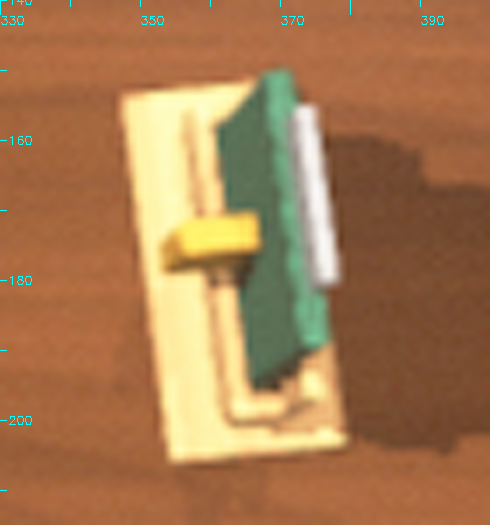

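```bash
python3 - <<'E'
from h import *
import pickle
s,t=pickle.load(open("c0.pkl","rb"))
S=lambda x,y:(270+x/8-.5+.0,160+y/8-.5)
T=lambda x,y:(150+x/8-.5,135+y/8-.5)
P={"bar_nr":(S(190,225),T(583,432)),"bar_fr":(S(330,492),T(546,108)),"bar_nf":(S(100,255),T(682,412)),"bar_ff":(S(237,525),T(635,95)),
"wall_inner_rear_near?":(S(530,160),T(218,432)),
"wall_inner_fr_f":(S(333,510),T(542,120)),
"post_n_frontouter":(S(438,130),T(295,475)),
"rear_corner_far":(S(735,345),T(105,170)),
}
for k,(a,b) in P.items():
    X,e=tri(s,a,t,b);print(k,np.round(X,4),round(e,4),"planes.068",np.round(onplane(s,*a,.068)[:2],4),np.round(onplane(t,*b,.068)[:2],4),".055",np.round(onplane(s,*a,.055)[:2],4),np.round(onplane(t,*b,.055)[:2],4))
# colour blobs
im=t["pixels"].astype(int)
E
```

```text
bar_nr [0.5568 0.1471 0.0633] 0.0003 planes.068 [0.5595 0.146 ] [0.556  0.1464] .055 [0.5519 0.1494] [0.5581 0.1478]
bar_fr [0.6531 0.1578 0.0647] 0.0017 planes.068 [0.6546 0.156 ] [0.6525 0.1582] .055 [0.6484 0.1596] [0.6558 0.1597]
bar_nf [0.5617 0.1178 0.067 ] 0.0002 planes.068 [0.5623 0.1174] [0.5616 0.1178] .055 [0.5547 0.1204] [0.5638 0.1188]
bar_ff [0.6564 0.1303 0.0652] 0.0041 planes.068 [0.6574 0.1276] [0.6561 0.1321] .055 [0.6512 0.1307] [0.6595 0.1332]
wall_inner_rear_near? [0.5586 0.2548 0.0567] 0.0 planes.068 [0.5652 0.2504] [0.5567 0.2525] .055 [0.5576 0.2554] [0.5589 0.2552]
wall_inner_fr_f [0.6527 0.1603 0.0519] 0.0019 planes.068 [0.6602 0.1549] [0.6488 0.1594] .055 [0.6541 0.1585] [0.6522 0.1609]
post_n_frontouter [0.5446 0.2302 0.0629] 0.001 planes.068 [0.5476 0.2279] [0.544  0.2298] .055 [0.5398 0.2326] [0.546  0.2322]
rear_corner_far [0.6367 0.2888 0.0593] 0.0024 planes.068 [0.6409 0.2838] [0.635  0.2879] .055 [0.6345 0.2894] [0.6381 0.291 ]
```

```bash
cat >> h.py <<'E'
def edge(c,p,q,w=3.0,n=40,trim=.08):
    """refine an edge between image pts p,q: subpixel max-gradient on luminance+colour, robust line; returns refined endpoints"""
    im=cv2.GaussianBlur(c["pixels"],(3,3),0.6).astype(np.float32)
    p=np.array(p,float);q=np.array(q,float);d=(q-p)/np.linalg.norm(q-p);nn=np.array([-d[1],d[0]])
    off=np.arange(-w,w+.01,.1)
    pts=[]
    for f in np.linspace(trim,1-trim,n):
        b=p+f*(q-p);xy=b+off[:,None]*nn
        v=cv2.remap(im,xy[:,0].astype(np.float32)[:,None],xy[:,1].astype(np.float32)[:,None],cv2.INTER_LINEAR)[:,0]
        k=10
        g=np.linalg.norm(v[k:]-v[:-k],axis=1)*np.exp(-(off[k//2:-k//2]/w)**2)
        m=g.argmax();o=off[m+k//2];
        sl=slice(max(0,m-6),m+7);o=(off[k//2:-k//2][sl]*g[sl]).sum()/g[sl].sum()
        pts.append(b+o*nn)
    pts=np.array(pts,np.float32)
    vx,vy,x0,y0=cv2.fitLine(pts,cv2.DIST_HUBER,0,.01,.01).ravel()
    D=np.array([vx,vy]);X=np.array([x0,y0])
    r=np.abs((pts-X)@np.array([-vy,vx]))
    return X+D*((p-X)@D),X+D*((q-X)@D),np.median(r)
E
python3 - <<'E'
from h import *
import pickle
s,t=pickle.load(open("c0.pkl","rb"))
S=lambda x,y:(270+x/8-.5+.0,160+y/8-.5)
T=lambda x,y:(150+x/8-.5,135+y/8-.5)
L={"T far outer":(t,T(270,153),T(535,120),.055),"T near outer":(t,T(300,475),T(575,440),.055),"T near inner":(t,T(245,428),T(560,388),.055),"T bar rear":(t,T(546,120),T(583,425),.068),
"T bar front":(t,T(637,100),T(680,405),.068),
"S bar rear":(s,S(195,230),S(328,485),.068),"S bar front":(s,S(102,262),S(232,520),.068),"S near outer":(s,S(210,232),S(430,152),.055),"S far outer":(s,S(340,515),S(610,410),.055),"S far inner":(s,S(335,465),S(625,350),.055),
}
for k,(c,a,b,z) in L.items():
    A,B,r=edge(c,a,b);a3=onplane(c,*A,z);b3=onplane(c,*B,z);d=b3-a3
    print(k,np.round(a3[:2],4),np.round(b3[:2],4),"ang",round(np.degrees(np.arctan2(d[1],d[0])),2),"len",round(np.linalg.norm(d),4),"res",round(float(r),2))
E
```

```text
T far outer [0.6438 0.242 ] [0.6532 0.1631] ang -83.19 len 0.0794 res 0.16
T near outer [0.5462 0.2308] [0.5561 0.1502] ang -83.0 len 0.0812 res 0.18
T near inner [0.5588 0.2471] [0.5703 0.1545] ang -82.88 len 0.0932 res 0.18
T bar rear [0.6489 0.1577] [0.558  0.1466] ang -173.0 len 0.0916 res 0.21
T bar front [0.6548 0.13  ] [0.5636 0.1191] ang -173.14 len 0.0918 res 0.18
S bar rear [0.5617 0.1464] [0.652  0.1573] ang 6.88 len 0.0909 res 0.11
S bar front [0.5647 0.1176] [0.6551 0.1285] ang 6.87 len 0.0911 res 0.14
S near outer [0.5558 0.1544] [0.5462 0.2275] ang 97.48 len 0.0737 res 0.14
S far outer [0.654  0.1599] [0.6438 0.2462] ang 96.76 len 0.087 res 0.11
S far inner [0.6393 0.1639] [0.6273 0.2579] ang 97.22 len 0.0948 res 0.13
```

```bash
python3 - <<'E'
from h import *
import pickle
s,t=pickle.load(open("c0.pkl","rb"))
S=lambda x,y:(120+x/7-.5,200+y/7-.5)
T=lambda x,y:(330+x/7-.5,140+y/7-.5)
P={"tip_far":(S(204,242),T(305,107)),"tip_near":(S(158,84),T(328,284)),
"pan_far_out":(S(245,308),T(290,72)),"pan_near_out":(S(180,68),T(328,345)),
"pan_far_in":(S(218,322),T(290,72)),
"grip_out_far":(S(330,235),T(172,240)),"grip_out_near":(S(318,205),T(165,258)),"grip_in_far":(S(248,250),T(258,213)),
"pan_rear_far":(S(297,412),T(217,127)),
"base_fl":(S(403,465),T(122,96)),"base_nl":(S(302,133),T(172,462)),"base_fr":(S(215,530),T(250,80)),"base_nr":(S(133,187),T(347,442))}
for k,(a,b) in P.items():
    X,e=tri(s,a,t,b);print(k,np.round(X,4),round(e,4), np.round(onplane(t,*b,.006)[:2],4),np.round(onplane(s,*a,.006)[:2],4))
# blobs for obstacles
for n,uv,z in(("bangle",(303,130),.006),("ringbox",(265,139),.036),("weight",(144,230),.03),("box3 near",(353,290),.055),("box2",(377,90),.055)):
    print(n,np.round(onplane(t,*uv,z),3))
E
```

```text
tip_far [ 0.6194 -0.1908  0.1234] 0.0012 [ 0.6476 -0.2185] [ 0.5542 -0.208 ]
tip_near [ 0.5627 -0.196   0.1239] 0.0028 [ 0.5842 -0.2236] [ 0.4886 -0.215 ]
pan_far_out [ 0.6349 -0.1873  0.1075] 0.0048 [ 0.6603 -0.2138] [ 0.5824 -0.1982]
pan_near_out [ 0.5467 -0.1953  0.1063] 0.0053 [ 0.5627 -0.2225] [ 0.4843 -0.2068]
pan_far_in [ 0.6358 -0.1924  0.1029] 0.0031 [ 0.6603 -0.2138] [ 0.5851 -0.2077]
grip_out_far [ 0.5904 -0.161   0.0559] 0.0014 [ 0.6003 -0.1701] [ 0.5632 -0.1665]
grip_out_near [ 0.5829 -0.1598  0.0623] 0.0066 [ 0.5939 -0.1674] [ 0.5508 -0.1686]
grip_in_far [ 0.5965 -0.1859  0.0705] 0.0 [ 0.6097 -0.2004] [ 0.5613 -0.1941]
pan_rear_far [ 0.6353 -0.1836  0.0287] 0.002 [ 0.6407 -0.1874] [ 0.6243 -0.1872]
base_fl [ 0.6521 -0.1558  0.0059] 0.0024 [ 0.6522 -0.1545] [ 0.6519 -0.1569]
base_nl [ 0.522  -0.1683  0.0061] 0.0025 [ 0.5221 -0.167 ] [ 0.5216 -0.1695]
base_fr [ 0.6579 -0.2099  0.0028] 0.0188 [ 0.6575 -0.1996] [ 0.6575 -0.2189]
base_nr [ 0.5283 -0.2276  0.0084] 0.0013 [ 0.5287 -0.2275] [ 0.5268 -0.2286]
bangle [ 0.713 -0.048  0.006]
ringbox [0.682 0.047 0.036]
weight [0.464 0.336 0.03 ]
box3 near [ 0.325 -0.148  0.055]
box2 [ 0.796 -0.223  0.055]
```

```bash
cat >> h.py <<'E'
from scipy.spatial.transform import Rotation as Ro
def rowsto(st,p,R):
    R0=np.array(st["tcp_rot"]);d=R0.T@(np.array(p)-np.array(st["ee_pos"]))*1000
    w=np.degrees(Ro.from_matrix(R0.T@R).as_rotvec());return np.round(d,1),np.round(w,1)
def toolR(yaw,phi):
    """z (jaw axis) at azimuth yaw deg, tool down, then tilted by phi deg about the jaw axis (phi<0: points to -y)"""
    a=np.radians(yaw);z=np.array([np.cos(a),np.sin(a),0]);x=Ro.from_rotvec(np.radians(phi)*z).apply([0,0,-1.]);return np.c_[x,np.cross(z,x),z]
E
python3 - <<'E'
from plant import env
from h import *
st=env.get_state()
print(rowsto(st,[.58,-.02,.25],toolR(5.5,0)))
E
```

```text
(array([   6.3,  550.6, -416.3]), array([-79.1,  -0.1,  -0.1]))
```

```bash
python3 -m inch '1 6 275 -208 -39 0 0;1 6 275 -208 -39 0 0;1 6 275 -208 -39 0 0;1 6 275 -208 -39 0 0;1 6 275 -208 -39 0 0;1 6 275 -208 -39 0 0;1 6 551 -416 -79 0 0;1 6 551 -416 -79 0 0;1 6 551 -416 -79 0 0;1 6 551 -416 -79 0 0;1 6 551 -416 -79 0 0;1 6 551 -416 -79 0 0;1 6 551 -416 -79 0 0;1 6 551 -416 -79 0 0' 40; python3 - <<'E'
from plant import env
from h import *
st=env.get_state();print(np.round(st["q"],3),st["time"])
print(rowsto(st,[.58,-.02,.25],toolR(5.5,0)))
E
```

```text
time: 1.6
ee_pos: [0.5818, -0.018, 0.2502]
tcp_rot: [[0.0, -0.096, 0.995], [0.0, 0.995, 0.096], [-1.0, 0.0, 0.0]]
force: [0.2, -0.7, -0.2]
finger_gap: 1.0
[-1.500e-01  3.380e-01  1.558e+00  1.000e-03  1.245e+00 -2.460e-01] 1.6
(array([ 0.2, -1.8, -2. ]), array([-0.,  0., -0.]))
```

```bash
python3 -m inch '1 0 0 0 0 0 -40;1 0 0 0 0 0 -40;1 0 0 0 0 0 -40;1 0 0 0 0 0 -40;1 0 0 0 0 0 -40;1 0 0 0 0 0 -60;1 0 0 0 0 0 -60;1 0 0 0 0 0 -60' ; python3 - <<'E'
from plant import env
from h import *
st=env.get_state();print(np.round(st["q"],3),st["time"])
E
```

```text
time: 2.4
ee_pos: [0.575, -0.0076, 0.2486]
tcp_rot: [[0.055, -0.055, 0.997], [-0.852, 0.518, 0.076], [-0.521, -0.854, -0.018]]
force: [0.6, -0.6, -0.8]
finger_gap: 1.0
[ 0.369  0.586  1.614 -0.959  1.471  0.663] 2.4
```

```bash
python3 - <<'E'
from plant import env
from h import *
st=env.get_state();R=toolR(5.5,-45);print(R[:,0])
T=np.array([.5873,-.1587,.0573])
print(rowsto(st,T-.09*R[:,0],R))
E
```

```text
[ 0.06777318 -0.7038514  -0.70710678]
(array([141.6,  63.1,   1.8]), array([ 0.1, -1.6, 13.6]))
```

```bash
python3 -m inch '1 142 63 2 0 -1.6 13.6;1 142 63 2 0 -1.6 13.6;1 142 63 2 0 -1.6 13.6;1 142 63 2 0 -1.6 13.6;1 142 63 2 0 -1.6 13.6;1 142 63 2 0 -1.6 13.6' ; python3 - <<'E'
from plant import env
from h import *
st=env.get_state();print(np.round(st["q"],3),st["time"])
R=toolR(5.5,-45)
T=np.array([.5873,-.1587,.0573])
print(rowsto(st,T-.09*R[:,0],R))
print(rowsto(st,T,R))
c=env.camera("top");cv2.imwrite("pics/t1.png",c["pixels"])
crop(env.camera("scene"),90,150,130,120,6,"pics/s1.png")
E
```

```text
time: 3.0
ee_pos: [0.5861, -0.0967, 0.1256]
tcp_rot: [[0.076, -0.065, 0.995], [-0.703, 0.705, 0.099], [-0.708, -0.707, 0.008]]
force: [-0.5, 0.8, 0.3]
finger_gap: 0.998
[ 0.138  0.623  1.756 -0.95   1.051  0.663] 3.0
(array([ 2. ,  4.5, -4.8]), array([-0.2,  0.4, -0. ]))
(array([92. ,  4.5, -5.5]), array([-0.2,  0.4, -0. ]))
```

View pics/s1.png

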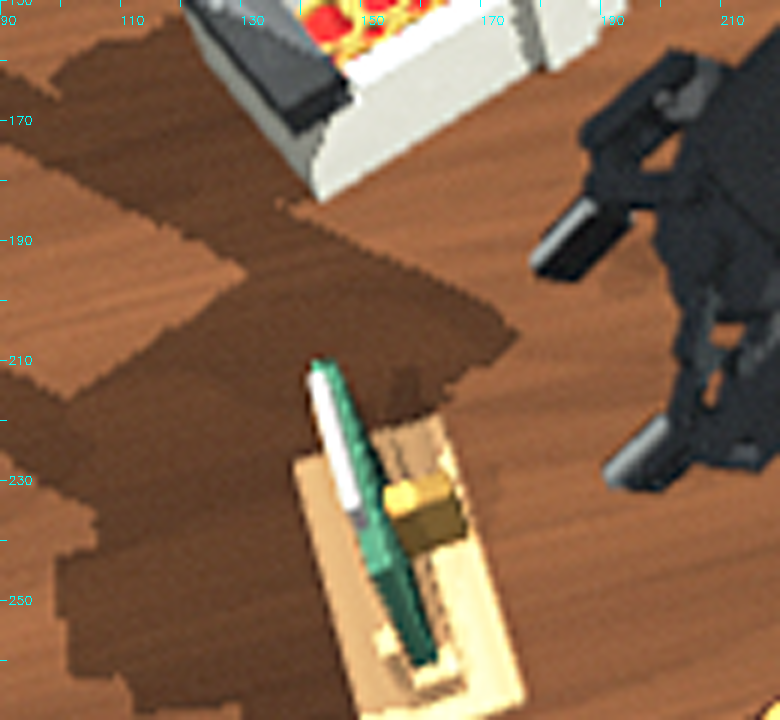

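View pics/t1.png

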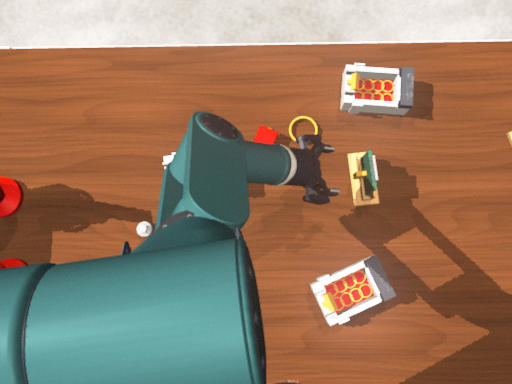

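```bash
python3 - <<'E'
from plant import env
from h import *
st=env.get_state()
R=toolR(5.5,-38)
g=np.array([.5877,-.1632,.053]);T=g-.006*R[:,0]
print(T)
for b in(.09,.04,0): print(rowsto(st,T-b*R[:,0],R))
E
```

```text
[ 0.58734595 -0.15952304  0.05772806]
(array([ 3.7, -7.3, -5.3]), array([-0.2,  0.6,  7. ]))
(array([53.3, -1.2, -5.8]), array([-0.2,  0.6,  7. ]))
(array([93. ,  3.6, -6.2]), array([-0.2,  0.6,  7. ]))
```

```bash
python3 -m inch '1 4 -7 -5 0 0.5 7;1 53 -1 -5.7 0 0.5 7;1 53 -1 -5.7 0 0.5 7;1 53 -1 -5.7 0 0.5 7' ; python3 - <<'E'
from plant import env
from h import *
st=env.get_state();print(np.round(st["q"],3),st["time"])
R=toolR(5.5,-38)
g=np.array([.5877,-.1632,.053]);T=g-.006*R[:,0]
print(rowsto(st,T,R))
t=env.camera("top");s=env.camera("scene")
crop(t,290,120,100,90,7,"pics/t2.png")
crop(s,120,180,100,90,7,"pics/s2.png")
E
```

```text
time: 3.5
ee_pos: [0.5837, -0.1356, 0.0885]
tcp_rot: [[0.057, -0.073, 0.996], [-0.613, 0.785, 0.093], [-0.788, -0.615, 0.0]]
force: [-0.4, -0.2, 0.1]
finger_gap: 0.999
[ 0.015  0.629  1.783 -0.897  0.902  0.561] 3.5
(array([39.1, -0.1,  1.4]), array([-0.1, -0.1, -0. ]))
```

View pics/s2.png

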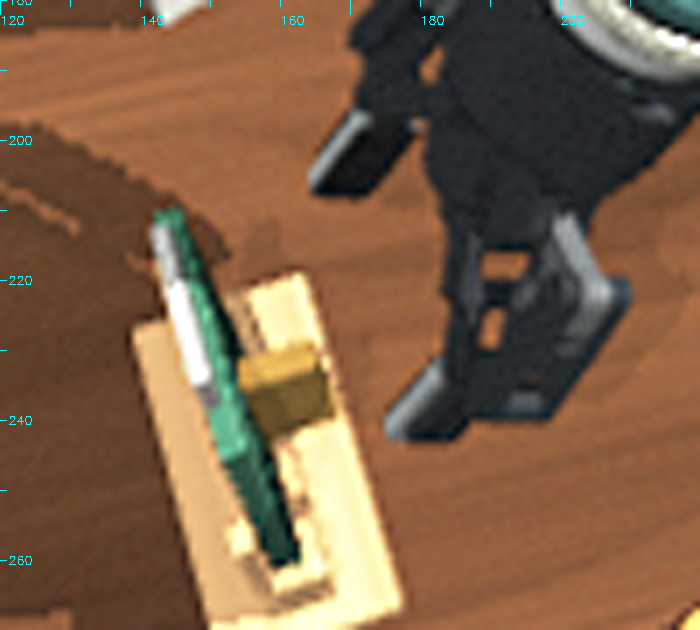

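View pics/t2.png

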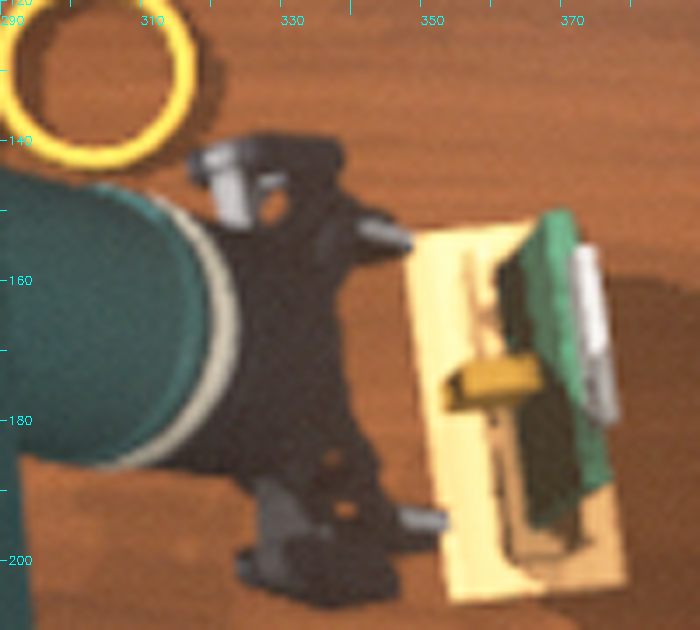

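```bash
python3 -m inch '1 20 0 1 0 0 0;1 39 0 1.4 0 0 0;1 39 0 1.4 0 0 0;0 39 0 1.4 0 0 0;0 39 0 1.4 0 0 0;0 39 0 1.4 0 0 0;0 39 0 1.4 0 0 0;0 39 0 1.4 0 0 0;0 39 0 1.4 0 0 0' 50; python3 - <<'E'
from plant import env
from h import *
st=env.get_state();print(np.round(st["q"],3),st["time"],st["force"])
t=env.camera("top");s=env.camera("scene")
crop(t,290,120,100,90,7,"pics/t3.png")
crop(s,120,180,100,90,7,"pics/s3.png")
E
```

```text
time: 4.5
ee_pos: [0.5877, -0.1594, 0.0577]
tcp_rot: [[0.058, -0.073, 0.996], [-0.612, 0.785, 0.093], [-0.788, -0.615, 0.001]]
force: [0.1, 1.6, 3.0]
finger_gap: 0.128
[-0.027  0.681  1.791 -0.956  0.844  0.603] 4.5 [0.06571264 1.5833566  2.96987232]
```

View pics/s3.png

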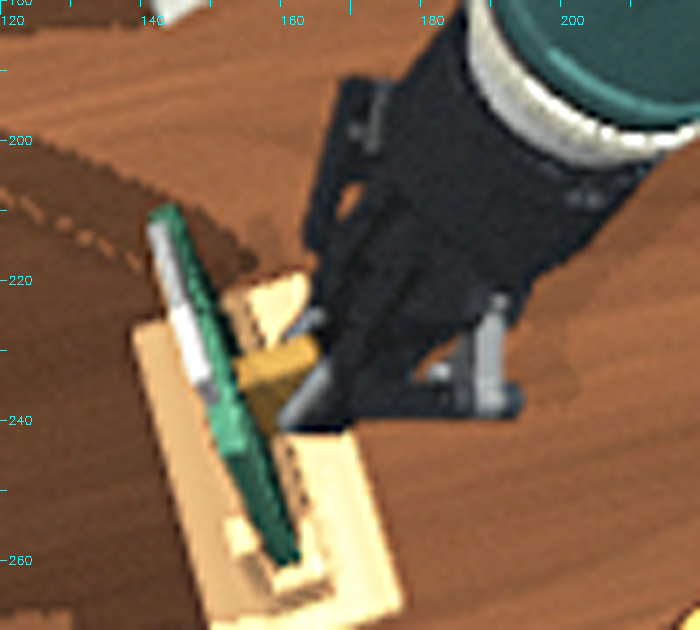

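View pics/t3.png

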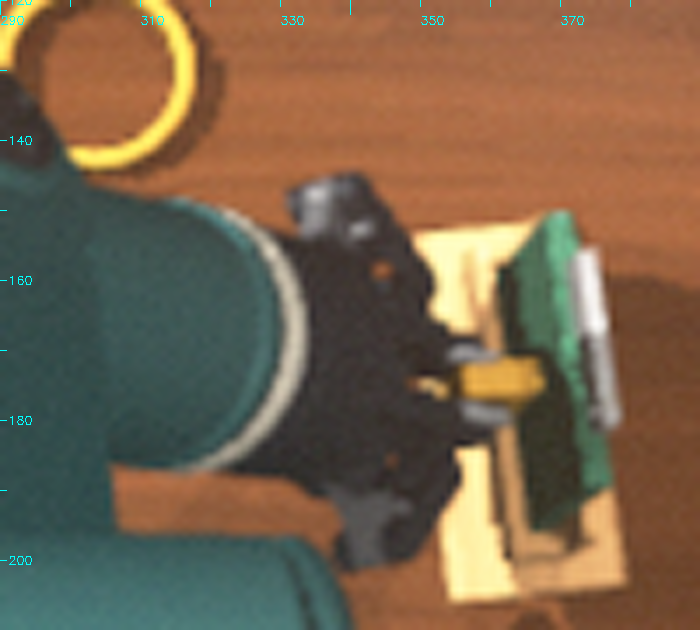

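```bash
python3 -m inch '0 -16 -12 0 0 0 0;0 -32 -25 0 0 0 0;0 -48 -37 0 0 0 0;0 -63 -49 0 0 0 0;0 -87 -68 0 0 0 0;0 -87 -68 0 0 0 0' 60; python3 - <<'E'
from plant import env
from h import *
st=env.get_state();print(np.round(st["q"],3),st["time"],st["force"])
print(rowsto(st,[.57,-.02,.22],toolR(5.5,52)))
t=env.camera("top");s=env.camera("scene")
crop(t,290,100,120,100,6,"pics/t4.png")
crop(s,100,130,130,120,6,"pics/s4.png")
E
```

```text
time: 5.2
ee_pos: [0.589, -0.1599, 0.171]
tcp_rot: [[0.062, -0.07, 0.996], [-0.613, 0.785, 0.093], [-0.788, -0.616, 0.006]]
force: [0.9, 0.2, -1.2]
finger_gap: 0.126
[-0.028  0.504  1.735 -0.82   0.989  0.38 ] 5.2 [ 0.89766271  0.16394105 -1.18744431]
(array([-125.5,   80.9,   -5.7]), array([-0.1,  0.4, 90. ]))
```

View pics/s4.png

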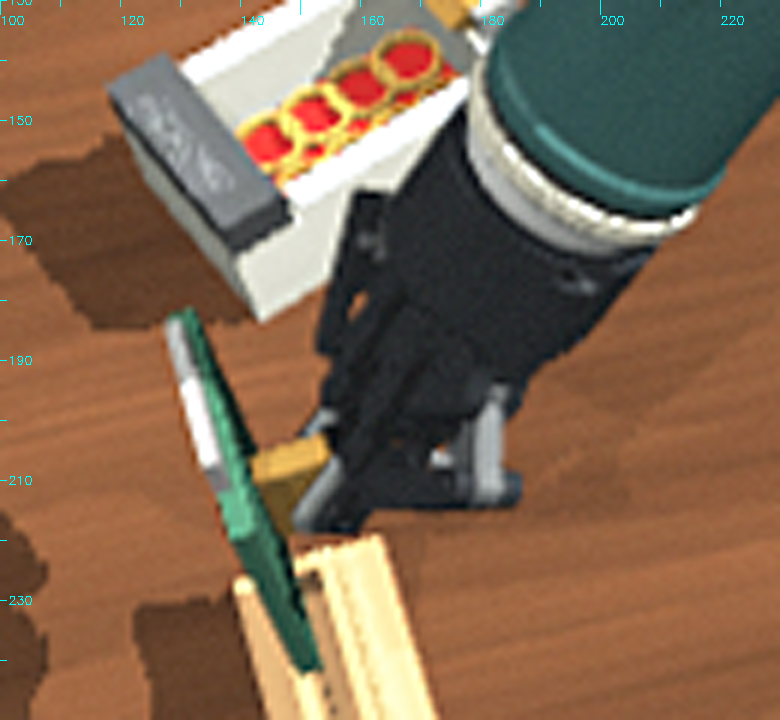

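View pics/t4.png

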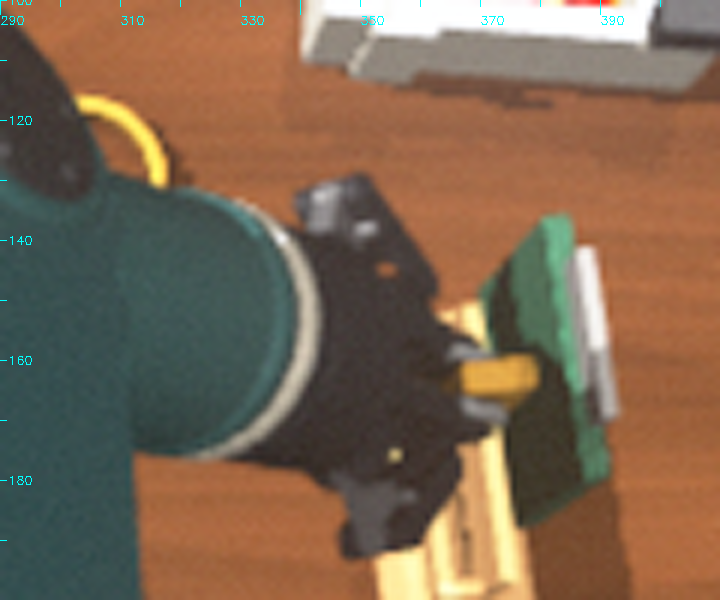

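```bash
python3 -m inch '0 -60 -20 -2 0 0 15;0 -125 81 -6 0 0 45;0 -125 81 -6 0 0 45;0 -125 81 -6 0 0 45;0 -125 81 -6 0 0 45;0 -125 81 -6 0 0 70;0 -125 81 -6 0 0 70;0 -125 81 -6 0 0 70;0 -125 81 -6 0 0 90;0 -125 81 -6 0 0 90;0 -125 81 -6 0 0 90;0 -125 81 -6 0 0 90;0 -125 81 -6 0 0 90'; python3 - <<'E'
from plant import env
from h import *
st=env.get_state();print(np.round(st["q"],3),st["time"],st["force"])
t=env.camera("top");s=env.camera("scene")
import pickle;pickle.dump((s,t),open("c5.pkl","wb"))
crop(t,230,100,130,110,6,"pics/t5.png")
crop(s,140,110,130,120,6,"pics/s5.png")
E
```

```text
time: 6.6
ee_pos: [0.5676, -0.0202, 0.2147]
tcp_rot: [[-0.075, -0.054, 0.996], [0.785, 0.613, 0.092], [-0.615, 0.788, -0.003]]
force: [0.5, 0.3, -2.0]
finger_gap: 0.124
[-0.563  0.627  1.528  0.675  1.633 -0.844] 6.6 [ 0.50275413  0.27935663 -2.02574605]
```

View pics/s5.png

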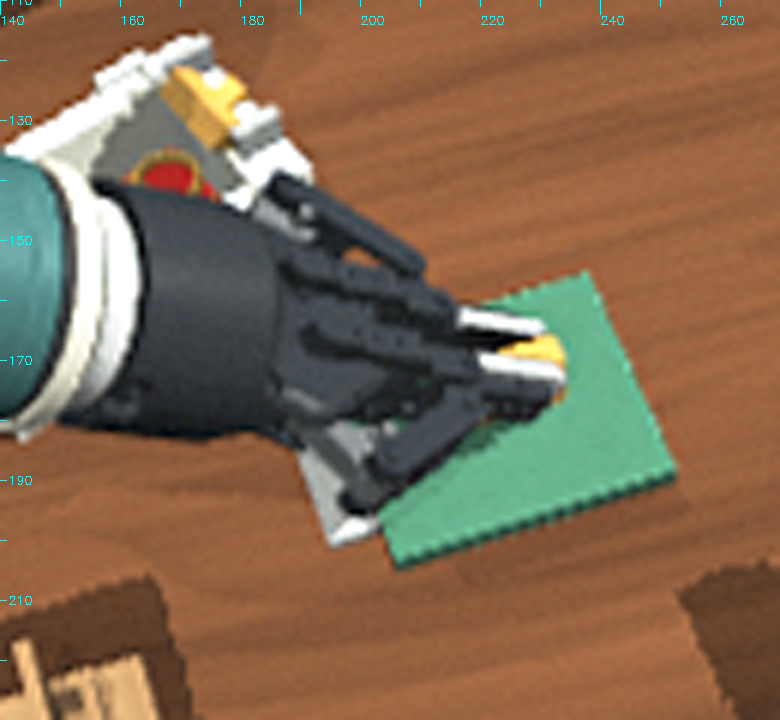

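View pics/t5.png

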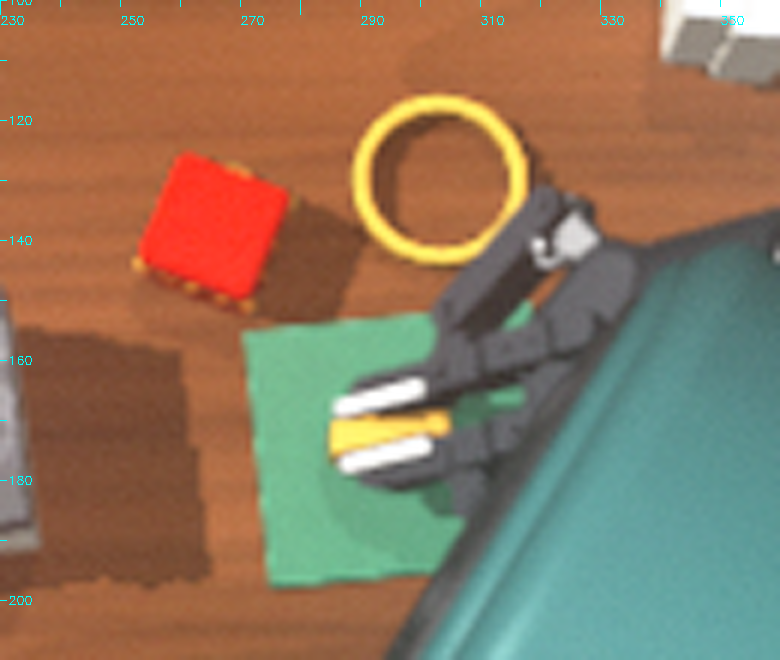

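```bash
python3 - <<'E'
from h import *
import pickle
s,t=pickle.load(open("c5.pkl","rb"))
S=lambda x,y:(140+x/6-.5,110+y/6-.5)
T=lambda x,y:(230+x/6-.5,100+y/6-.5)
P={"rear_far":(S(677,472),T(244,334)),"rear_near":(S(586,271),T(268,586))}
V={}
for k,(a,b) in P.items():
    X,e=tri(s,a,t,b);V[k]=X;print(k,np.round(X,4),round(e,4))
print(np.linalg.norm(V["rear_far"]-V["rear_near"]))
o,d=ray(s,*S(393,560))
# front-left (far) corner: at 100mm from rear_far
from scipy.optimize import brentq
for f in np.arange(.9,1.5,.02):
    X=o+d*f
    L=np.linalg.norm(X-V["rear_far"])
    if abs(L-.1)<.012: print(np.round(X,4),round(L,4))
E
```

```text
rear_far [0.6061 0.0355 0.1834] 0.001
rear_near [0.5176 0.0272 0.1863] 0.0029
0.08890442752325399
[ 0.5891 -0.0641  0.1426] 0.109
```

```bash
python3 - <<'E'
from plant import env
from h import *
st=env.get_state();R=toolR(5.5,52)
p=np.array(st["ee_pos"])
for dz in (-.08,-.15,-.165,-.17,-.174,-.178): print(dz,rowsto(st,p+[-.007,.03,dz],R))
E
```

```text
-0.08 (array([ 73.4, -44.2,  -4.1]), array([-0.1,  0.1,  0.1]))
-0.15 (array([116.5, -99.3,  -4.1]), array([-0.1,  0.1,  0.1]))
-0.165 (array([ 125.8, -111.1,   -4.1]), array([-0.1,  0.1,  0.1]))
-0.17 (array([ 128.8, -115. ,   -4.1]), array([-0.1,  0.1,  0.1]))
-0.174 (array([ 131.3, -118.2,   -4.1]), array([-0.1,  0.1,  0.1]))
-0.178 (array([ 133.8, -121.3,   -4.1]), array([-0.1,  0.1,  0.1]))
```

```bash
python3 -m inch '0 40 -25 -4 0 0 0;0 73 -44 -4 0 0 0;0 95 -70 -4 0 0 0;0 116 -99 -4 0 0 0;0 122 -106 -4 0 0 0;0 122 -106 -4 0 0 0;0 122 -106 -4 0 0 0'; python3 - <<'E'
from plant import env
from h import *
st=env.get_state();print(np.round(st["q"],3),st["time"],st["force"],st["moment"])
s=env.camera("scene")
crop(s,140,130,130,120,6,"pics/s6.png")
E
```

```text
time: 7.4
ee_pos: [0.5622, 0.0105, 0.0594]
tcp_rot: [[-0.072, -0.059, 0.996], [0.785, 0.613, 0.093], [-0.616, 0.788, 0.002]]
force: [0.4, 0.5, -2.5]
finger_gap: 0.126
[-0.527  0.829  1.624  0.711  1.386 -1.018] 7.4 [ 0.38787919  0.48337684 -2.46942312] [-0.62734415 -0.0383824  -0.00325723]
```

View pics/s6.png

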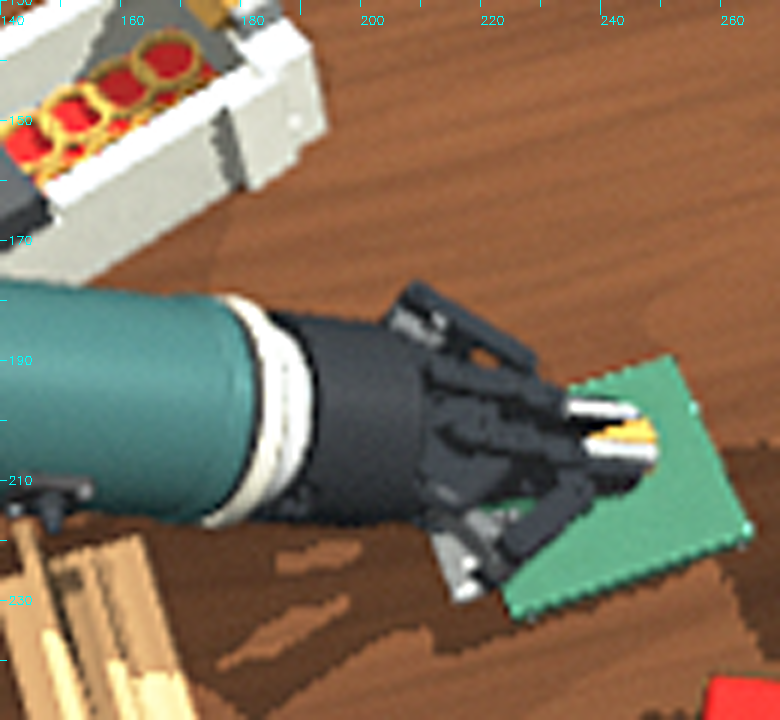

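```bash
python3 -m inch '0 6 -8 0 0 0 0;0 10 -12.6 0 0 0 0;0 11 -14 0 0 0 0;0 11 -14 0 0 0 0'; python3 -m inch '0 1.2 -1.6 0 0 0 0;0 1.2 -1.6 0 0 0 0'; 
```

```text
time: 7.85
ee_pos: [0.5612, 0.0105, 0.0397]
tcp_rot: [[-0.073, -0.057, 0.996], [0.785, 0.612, 0.093], [-0.615, 0.789, -0.001]]
force: [0.1, 0.4, -1.6]
finger_gap: 0.131
time: 8.05
ee_pos: [0.5615, 0.0104, 0.0382]
tcp_rot: [[-0.073, -0.057, 0.996], [0.786, 0.612, 0.093], [-0.614, 0.789, 0.0]]
force: [-0.2, 1.0, -0.1]
finger_gap: 0.127
```

```bash
python3 -m inch '0 0.8 -1 0 0 0 0;0 0.8 -1 0 0 0 0';python3 - <<'E'
from plant import env
from h import *
s=env.camera("scene")
crop(s,190,180,100,80,8,"pics/s7.png")
t=env.camera("top");crop(t,220,120,100,85,7,"pics/t7.png")
E
```

```text
time: 8.25
ee_pos: [0.5616, 0.0104, 0.0379]
tcp_rot: [[-0.073, -0.057, 0.996], [0.786, 0.611, 0.093], [-0.614, 0.79, 0.001]]
force: [0.3, -2.5, 6.7]
finger_gap: 0.13
```

View pics/s7.png

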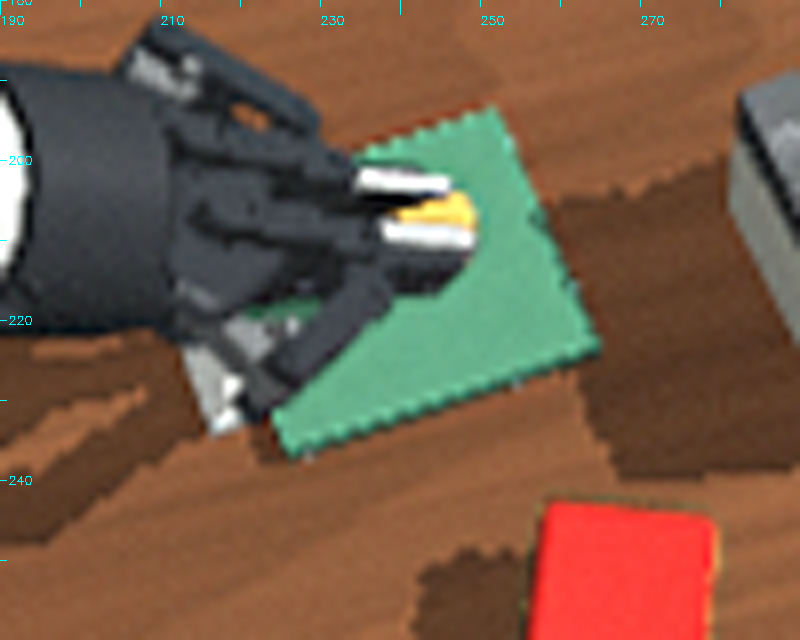

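View pics/t7.png

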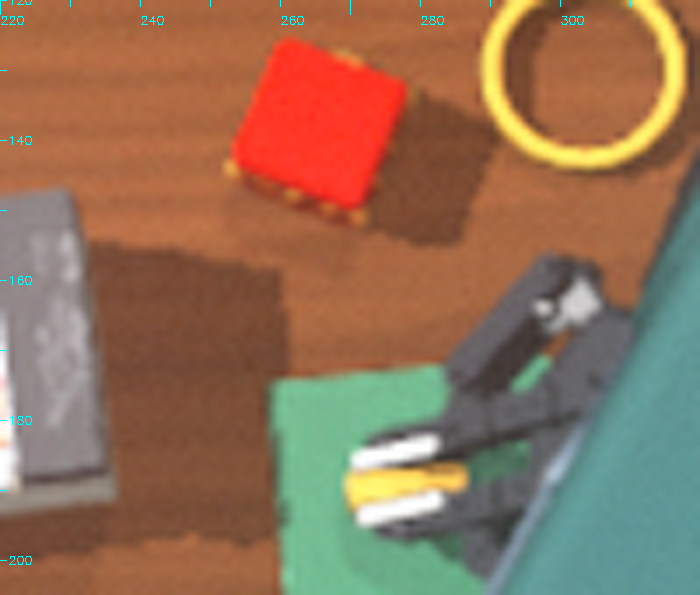

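```bash
python3 -m inch '0.8 0 0 0 0 0 0;0.8 0 0 0 0 0 0;0.8 0 0 0 0 0 0;0.8 0 0 0 0 0 0;0.8 -15 0 0 0 0 0;0.8 -30 0 0 0 0 0;0.8 -70 30 0 0 0 0;0.8 -70 60 0 0 0 -20;0.8 -70 90 0 0 0 -52;0.8 -70 90 0 0 0 -52;0.8 -70 90 0 0 0 -52;0.8 -70 90 0 0 0 -52;0.8 -70 90 0 0 0 -52;0.8 -70 90 0 0 0 -52';python3 - <<'E'
from plant import env
from h import *
import pickle
s=env.camera("scene");t=env.camera("top");pickle.dump((s,t),open("c8.pkl","wb"))
crop(s,190,150,110,100,7,"pics/s8.png")
crop(t,220,90,120,110,6,"pics/t8.png")
E
```

```text
time: 9.75
ee_pos: [0.5616, 0.0127, 0.1528]
tcp_rot: [[0.003, -0.097, 0.995], [-0.002, 0.995, 0.097], [-1.0, -0.003, 0.003]]
force: [-0.1, 1.1, 0.7]
finger_gap: 0.798
```

View pics/s8.png

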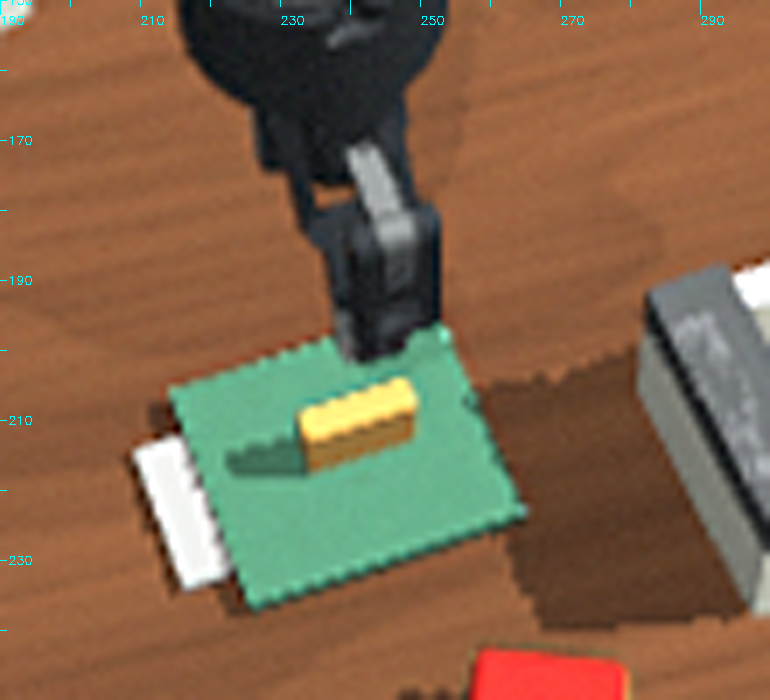

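View pics/t8.png

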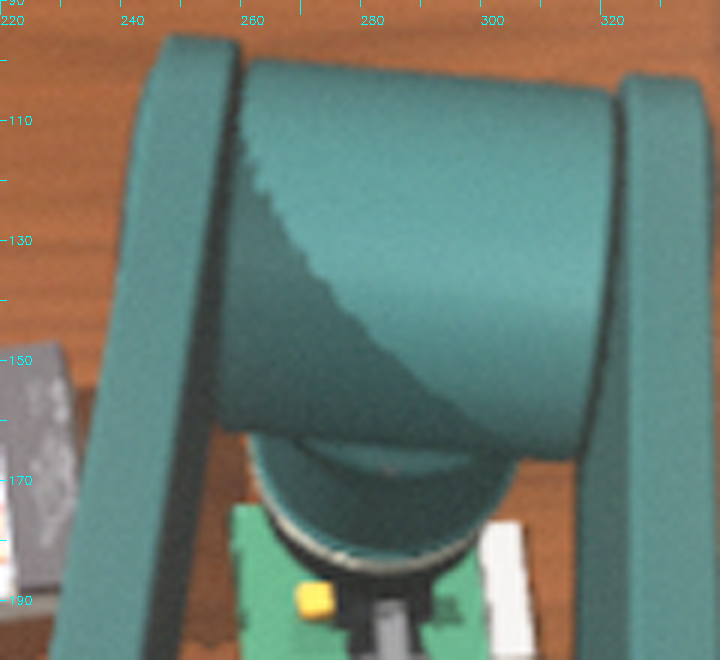

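```bash
python3 - <<'E'
from h import *
from plant import env
import pickle
s,t=pickle.load(open("c8.pkl","rb"))
S=lambda x,y:(190+x/7-.5,150+y/7-.5)
L={"front":(S(170,398),S(250,598)),"far":(S(258,604),S(520,517)),"rear":(S(450,340),S(522,505)),"near":(S(175,388),S(325,345))}
E={}
for k,(a,b) in L.items():
    A,B,r=edge(s,a,b,w=2);a3=onplane(s,*A,.009);b3=onplane(s,*B,.009);d=b3-a3;E[k]=(a3,b3)
    print(k,np.round(a3[:2],4),np.round(b3[:2],4),round(np.degrees(np.arctan2(d[1],d[0])),2),round(float(r),2))
for n,p in(("gt_rear_far",S(415,402)),("gt_rear_near",S(400,378)),("gt_front_far",S(308,442)),("gt_front_near",S(300,412))): print(n,np.round(onplane(s,*p,.035)[:2],4))
for n,p in(("tip near",S(133,453)),("tip far",S(183,590))): print(n,np.round(onplane(s,*p,.005)[:2],4))
st=env.get_state();print(st["ee_pos"],st["q"])
E
```

```text
front [ 0.5239 -0.0439] [ 0.6074 -0.0367] 4.98 0.17
far [ 0.6103 -0.0318] [0.6015 0.0621] 95.36 0.15
rear [0.5275 0.0579] [0.598  0.0633] 4.36 0.12
near [ 0.5207 -0.0403] [0.5154 0.0146] 95.53 0.14
gt_rear_far [0.5632 0.036 ]
gt_rear_near [0.5527 0.0335]
gt_front_far [ 0.5685 -0.0028]
gt_front_near [ 0.5564 -0.0026]
tip near [ 0.5396 -0.06  ]
tip far [ 0.596  -0.0548]
[0.56143877 0.01126447 0.15156407] [-0.10469109  0.42008666  1.71012496  0.00330207  1.01139499 -0.20139347]
```

```bash
python3 - <<'E'
from plant import env
from h import *
st=env.get_state();R=toolR(5.2,0)
print(rowsto(st,[.5608,.0156,.08],R),rowsto(st,[.5608,.0156,.038],R))
E
```

```text
(array([71.6,  4.2, -0.3]), array([ 0.2,  0. , -0.2])) (array([113.6,   4.1,  -0.3]), array([ 0.2,  0. , -0.2]))
```

```bash
python3 -m inch '0.8 35 4 0 0.2 0 0;0.8 72 4 0 0.2 0 -0.2;0.8 95 4 0 0.2 0 -0.2;0.8 113.6 4 0 0.2 0 -0.2;0.8 113.6 4 0 0.2 0 -0.2;0.8 113.6 4 0 0.2 0 -0.2;0 113.6 4 0 0.2 0 -0.2;0 113.6 4 0 0.2 0 -0.2;0 113.6 4 0 0.2 0 -0.2;0 113.6 4 0 0.2 0 -0.2;0 113.6 4 0 0.2 0 -0.2;0 113.6 4 0 0.2 0 -0.2' 80; python3 - <<'E'
from plant import env
from h import *
st=env.get_state();print(st["ee_pos"],st["q"],st["force"])
s=env.camera("scene")
crop(s,190,150,110,100,7,"pics/s9.png")
E
```

```text
time: 11.05
ee_pos: [0.5613, 0.0147, 0.038]
tcp_rot: [[0.001, -0.09, 0.996], [-0.003, 0.996, 0.09], [-1.0, -0.003, 0.001]]
force: [-1.1, -0.2, 5.9]
finger_gap: 0.122
[0.56134878 0.01474282 0.03803417] [-0.09509846  0.5846449   1.79137695 -0.00382843  0.76391629 -0.1823358 ] [-1.14315794 -0.17183964  5.89109907]
```

View pics/s9.png

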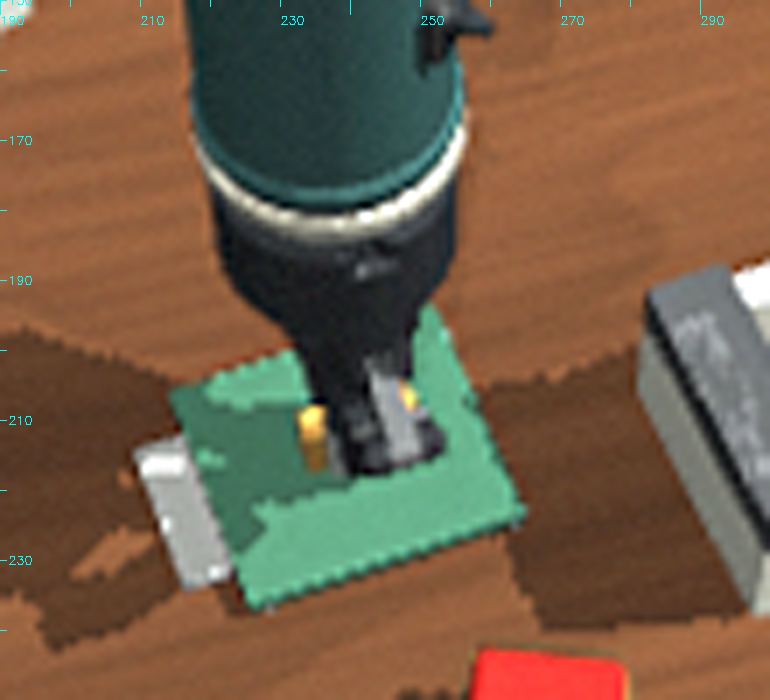

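```bash
cat >> h.py <<'E'
SEAT=np.array([.5985,.2077,.055]);YAW=96.95
TC=np.array([4.4,0,33.5])/1000
def tcpfor(alpha,xs,zs,ys=0,seat=SEAT,tc=TC,yaw=YAW):
    a=np.radians(yaw);ux=np.array([np.cos(a),np.sin(a),0]);uy=np.array([-ux[1],ux[0],0]);z=np.array([0,0,1.])
    al=np.radians(alpha);xc=np.cos(al)*ux+np.sin(al)*z;zc=-np.sin(al)*ux+np.cos(al)*z
    tip=seat+(-.056+xs/1000)*ux+ys/1000*uy+(.0025+zs/1000)*z
    o=tip+.068*xc+.002*zc
    return o+tc[0]*xc+tc[1]*uy+tc[2]*zc,np.c_[-zc,xc,-uy]
E
python3 - <<'E'
from plant import env
from h import *
st=env.get_state()
p,R=tcpfor(20,20,1+20*np.tan(np.radians(20))+25)
print(p,np.round(R,3)); print(rowsto(st,p,R),rowsto(st,np.array(st["ee_pos"])+[0,0,.15],R))
E
```

```text
[0.596093   0.22744587 0.14890075] [[-0.041 -0.114  0.993]
 [ 0.34   0.933  0.121]
 [-0.94   0.342 -0.   ]]
(array([-111.4,  208.4,   53.8]), array([-1.8,  0.4, 20.2])) (array([-150. ,   -0.4,    0.2]), array([-1.8,  0.4, 20.2]))
```

```bash
python3 -m inch '0 -20 0 0 0 0 0;0 -60 0 0 0 0 0;0 -110 0 0 0 0 5;0 -150 20 5 -1 0 20;0 -150 70 20 -1.8 0 20;0 -150 120 35 -1.8 0.4 20;0 -150 170 45 -1.8 0.4 20;0 -145 208 54 -1.8 0.4 20;0 -125 208 54 -1.8 0.4 20;0 -111 208 54 -1.8 0.4 20;0 -111 208 54 -1.8 0.4 20;0 -111 208 54 -1.8 0.4 20' ; python3 - <<'E'
from plant import env
from h import *
import pickle
st=env.get_state();print(st["ee_pos"],np.round(st["q"],3),st["force"])
p,R=tcpfor(20,20,1+20*np.tan(np.radians(20))+25)
print(rowsto(st,p,R))
s=env.camera("scene");t=env.camera("top");pickle.dump((s,t),open("c10.pkl","wb"))
crop(s,260,120,120,110,6,"pics/s10.png")
crop(t,150,110,120,100,6,"pics/t10.png")
E
```

```text
time: 12.3
ee_pos: [0.5957, 0.2261, 0.1472]
tcp_rot: [[-0.044, -0.112, 0.993], [0.337, 0.934, 0.12], [-0.941, 0.34, -0.003]]
force: [-0.2, 0.4, -2.8]
finger_gap: 0.122
[0.59573021 0.2260849  0.14718536] [ 0.065  0.523  1.596  0.395  1.079 -0.253] [-0.18913749  0.37411541 -2.79376781]
(array([-1.2,  1.8,  0.5]), array([-0.1, -0.1,  0.1]))
```

View pics/s10.png

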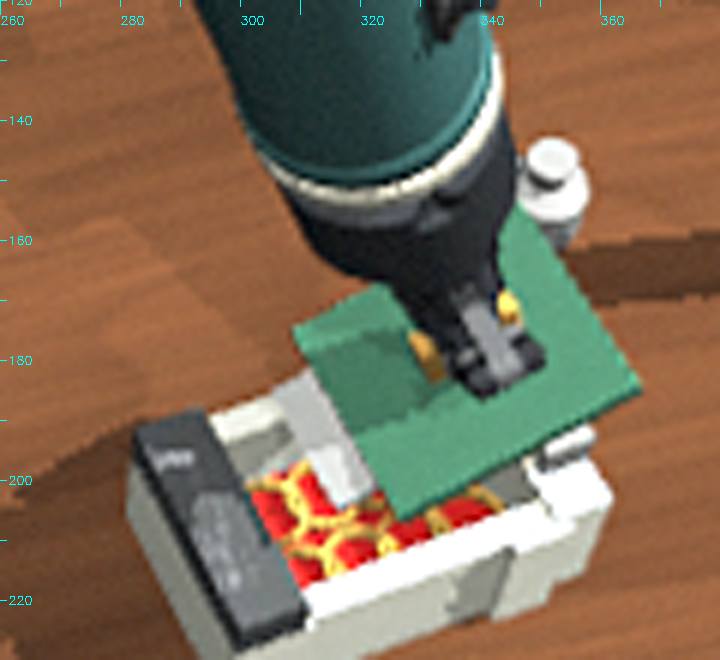

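View pics/t10.png

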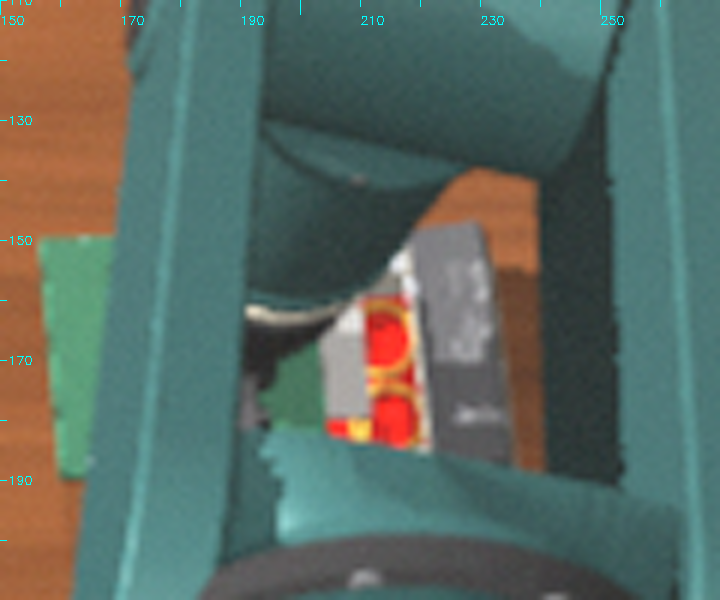

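```bash
python3 - <<'E'
from plant import env
from h import *
import pickle
s,t=pickle.load(open("c10.pkl","rb"));st=env.get_state()
R=np.array(st["tcp_rot"]);Rc=np.c_[R[:,1],-R[:,2],-R[:,0]]
o=np.array(st["ee_pos"])-Rc@TC
S=lambda x,y:np.array((260+x/6-.5,120+y/6-.5))
T=lambda x,y:np.array((150+x/6-.5,110+y/6-.5))
for n,pc,ob,c in (("tip_far",(-68,-28,.5),S(345,508),s),("panF_near",(-50,45,4.5),S(293,330),s),("panF_far",(-50,-45,4.5),S(398,514),s),("panR_far",(50,-45,4.5),S(640,386),s),
 ("panR_farT",(50,-45,4.5),T(40,240),t),("panR_nearT",(50,45,4.5),T(62,480),t)):
    X=o+Rc@(np.array(pc)/1000);print(n,np.round(X,4),np.round(proj(c,X)-ob,2))
# tip x-lines
a=np.radians(YAW);ux=np.array([np.cos(a),np.sin(a),0])
print("tip slot frame",(o+Rc@[-.068,0,-.002]-SEAT)@ux*1000+56, (o+Rc@[-.068,0,-.002])[2]*1000-57.5)
E
```

```text
tip_far [0.6313 0.1729 0.0926] [-1.41  0.91]
panF_near [0.557  0.1796 0.1025] [-0.48  0.79]
panF_far [0.6463 0.1904 0.1025] [0.12 1.47]
panR_far [0.6351 0.2838 0.1364] [0.53 0.55]
panR_farT [0.6351 0.2838 0.1364] [ 1.03 -1.1 ]
panR_nearT [0.5457 0.273  0.1365] [ 0.94 -1.02]
tip slot frame 18.39382718069163 32.756672938934585
```

```bash
cat > off.py <<'E'
from plant import env
from h import *
import sys
def off(items,st,alphafit=False):
    from scipy.optimize import least_squares
    R=np.array(st["tcp_rot"]);Rc=np.c_[R[:,1],-R[:,2],-R[:,0]];o=np.array(st["ee_pos"])-Rc@TC
    def f(v):
        W=Ro.from_rotvec(v[3:6]).as_matrix() if len(v)>3 else np.eye(3)
        return np.concatenate([proj(c,o+v[:3]+Rc@W@(np.array(pc)/1000))-ob for n,pc,ob,c in items])
    for n in (3,):
        r=least_squares(f,np.zeros(n),loss="soft_l1",f_scale=.5);print(np.round(r.x*1000,2),np.round(r.fun,2))
E
python3 - <<'E'
from off import *
import pickle
s,t=pickle.load(open("c10.pkl","rb"));st=env.get_state()
S=lambda x,y:np.array((260+x/6-.5,120+y/6-.5))
T=lambda x,y:np.array((150+x/6-.5,110+y/6-.5))
off([("panF_near",(-50,45,4.5),S(293,330),s),("panF_far",(-50,-45,4.5),S(398,514),s),("panR_far",(50,-45,4.5),S(640,386),s),
 ("panR_farT",(50,-45,4.5),T(40,240),t),("panR_nearT",(50,45,4.5),T(62,480),t)],st)
E
```

```text
[-2.46  1.57 -0.49] [-0.21 -0.09  0.37  0.48  0.7  -0.4   0.34  0.05  0.24  0.14]
```

```bash
sed -i 's/^TC=.*/TC=np.array([3.1,-1.6,33.5])\/1000/' h.py; python3 - <<'E'
from plant import env
from h import *
st=env.get_state()
for xs in (14,4):
    p,R=tcpfor(20,xs,1+xs*np.tan(np.radians(20)));print(xs,p,rowsto(st,p,R))
E
```

```text
14 [0.59855508 0.22047093 0.1212723 ] (array([ 23.4, -14.6,   1.2]), array([-0.1, -0. ,  0.1]))
4 [0.59976511 0.21054441 0.1176326 ] (array([ 23.4, -25.2,   1.2]), array([-0.1, -0. ,  0.1]))
```

```bash
python3 -m inch '0 12 -7 1 0 0 0;0 23 -14.6 1.2 0 0 0;0 23 -14.6 1.2 0 0 0;0 23 -14.6 1.2 0 0 0' ; python3 - <<'E'
from plant import env
from h import *
import pickle
st=env.get_state();print(st["ee_pos"],st["force"])
p,R=tcpfor(20,14,1+14*np.tan(np.radians(20)))
print(rowsto(st,p,R))
s=env.camera("scene");t=env.camera("top");pickle.dump((s,t),open("c11.pkl","wb"))
crop(s,270,150,100,80,8,"pics/s11.png")
E
```

```text
time: 12.8
ee_pos: [0.5975, 0.2209, 0.1201]
tcp_rot: [[-0.044, -0.112, 0.993], [0.337, 0.934, 0.121], [-0.94, 0.34, -0.003]]
force: [-0.5, 0.3, -1.4]
finger_gap: 0.118
[0.59746261 0.22085442 0.12011498] [-0.49391842  0.30439816 -1.39188162]
(array([-1.3, -0.1,  1. ]), array([-0.1, -0.2,  0.1]))
```

View pics/s11.png

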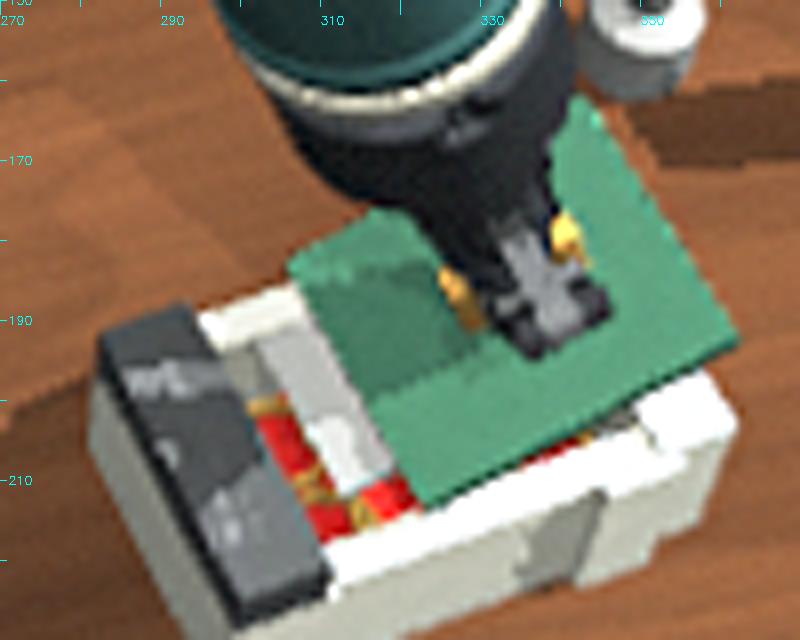

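```bash
python3 - <<'E'
from off import *
import pickle
s,t=pickle.load(open("c11.pkl","rb"));st=env.get_state()
S=lambda x,y:np.array((270+x/8-.5,150+y/8-.5))
off([("panF_near",(-50,45,4.5),S(288,262),s),("panF_far",(-50,-45,4.5),S(428,500),s),("panR_far",(50,-45,4.5),S(740,335),s),("panR_near",(50,45,4.5),S(572,93),s),("tip_far",(-68,-28,.5),S(342,497),s)],st)
L={"frontedge":(S(292,270),S(425,492),(-50,30,4.5),(-50,-40,4.5)),"rear":(S(605,115),S(735,325),(50,40,4.5),(50,-40,4.5)),"far":(S(440,498),S(730,345),(-45,-45,4.5),(45,-45,4.5))}
R=np.array(st["tcp_rot"]);Rc=np.c_[R[:,1],-R[:,2],-R[:,0]];o=np.array(st["ee_pos"])-Rc@TC
for k,(a,b,p1,p2) in L.items():
    A,B,r=edge(s,a,b,w=2.5);d=(B-A)/np.linalg.norm(B-A);n=np.array([-d[1],d[0]])
    print(k,[np.round((proj(s,o+Rc@(np.array(q)/1000))-A)@n,2) for q in(p1,p2)],n.round(2),round(float(r),2))
print((o+Rc@[-.068,0,-.002]))
E
```

```text
[ -5.75   3.13 -10.45] [-0.3  -0.12 -0.42  0.68 -0.2  -0.12  1.51  0.22  0.37 -0.54]
frontedge [np.float64(-0.37), np.float64(-0.36)] [-0.87  0.5 ] 0.12
rear [np.float64(-0.29), np.float64(-0.49)] [-0.84  0.54] 0.09
far [np.float64(-1.26), np.float64(-1.16)] [0.48 0.88] 0.26
[0.60311139 0.16658663 0.06345408]
```

```bash
python3 - <<'E'
from off import *
import pickle
s,t=pickle.load(open("c11.pkl","rb"));st=env.get_state()
S=lambda x,y:np.array((270+x/8-.5,150+y/8-.5))
R=np.array(st["tcp_rot"]);Rc=np.c_[R[:,1],-R[:,2],-R[:,0]];o=np.array(st["ee_pos"])-Rc@TC
for k,(a,b,p1,p2) in {"near":(S(292,260),S(378,212),(-48,45,4.5),(-20,45,4.5)),"tonguefar":(S(345,497),S(392,477),(-66,-28,.5),(-52,-28,.5)),"tonguetip":(S(265,345),S(335,490),(-68,24,.5),(-68,-26,.5))}.items():
    A,B,r=edge(s,a,b,w=2);d=(B-A)/np.linalg.norm(B-A);n=np.array([-d[1],d[0]])
    print(k,[np.round((proj(s,o+Rc@(np.array(q)/1000))-A)@n,2) for q in(p1,p2)],n.round(2),round(float(r),2))
E
```

```text
near [np.float64(-0.14), np.float64(-0.26)] [0.48 0.88] 0.1
tonguefar [np.float64(-0.21), np.float64(-1.12)] [0.35 0.94] 0.13
tonguetip [np.float64(-0.23), np.float64(-0.71)] [-0.89  0.46] 0.12
```

```bash
sed -i 's/^TC=.*/TC=np.array([4.0,-1.6,33.5])\/1000/' h.py; python3 - <<'E'
from plant import env
from h import *
st=env.get_state()
for xs in (14,6,2,-2,-5,-9):
    p,R=tcpfor(20,xs,1+xs*np.tan(np.radians(20)));print(xs,p,*rowsto(st,p,R))
E
```

```text
14 [0.59845275 0.22131044 0.12158012] [-0.5  0.3  0.3] [-0.  -0.1  0.1]
6 [0.59942077 0.21336923 0.11866836] [-0.5 -8.2  0.3] [-0.  -0.1  0.1]
2 [0.59990478 0.20939862 0.11721248] [ -0.5 -12.5   0.3] [-0.  -0.1  0.1]
-2 [0.6003888  0.20542801 0.1157566 ] [ -0.5 -16.8   0.3] [-0.  -0.1  0.1]
-5 [0.60075181 0.20245005 0.11466469] [ -0.5 -19.9   0.3] [-0.  -0.1  0.1]
-9 [0.60123582 0.19847944 0.11320881] [ -0.5 -24.2   0.3] [-0.  -0.1  0.1]
```

```bash
python3 -m inch '0 -0.5 -4 0.3 0 0 0;0 -0.5 -8 0.3 0 0 0;0 -0.5 -10 0.3 0 0 0;0 -0.5 -12.5 0.3 0 0 0;0 -0.5 -14 0.3 0 0 0;0 -0.5 -14 0.3 0 0 0' ; python3 - <<'E'
from plant import env
from h import *
import pickle
st=env.get_state();print(st["ee_pos"],st["force"],st["moment"])
R=np.array(st["tcp_rot"]);Rc=np.c_[R[:,1],-R[:,2],-R[:,0]];tip=np.array(st["ee_pos"])-Rc@TC+Rc@[-.068,0,-.002]
a=np.radians(YAW);ux=np.array([np.cos(a),np.sin(a),0])
print("tip slot",(tip-SEAT)@ux*1000+56,tip[2]*1000-57.5)
p,R=tcpfor(20,-9,1-9*np.tan(np.radians(20)));print(p,*rowsto(st,p,R))
s=env.camera("scene");t=env.camera("top");pickle.dump((s,t),open("c12.pkl","wb"))
crop(s,270,150,100,80,8,"pics/s12.png")
crop(t,150,110,120,100,6,"pics/t12.png")
E
```

```text
time: 13.5
ee_pos: [0.5999, 0.2078, 0.1166]
tcp_rot: [[-0.043, -0.113, 0.993], [0.337, 0.934, 0.121], [-0.941, 0.34, -0.002]]
force: [0.8, 0.3, -1.7]
finger_gap: 0.117
[0.59991199 0.2077856  0.11662379] [ 0.79393493  0.32515765 -1.74968637] [-0.32157554 -0.07895283  0.0247044 ]
tip slot 0.2515688959889033 1.282432403517042
[0.60123582 0.19847944 0.11320881] [  0.  -10.    0.2] [-0.  -0.1  0.1]
```

View pics/s12.png

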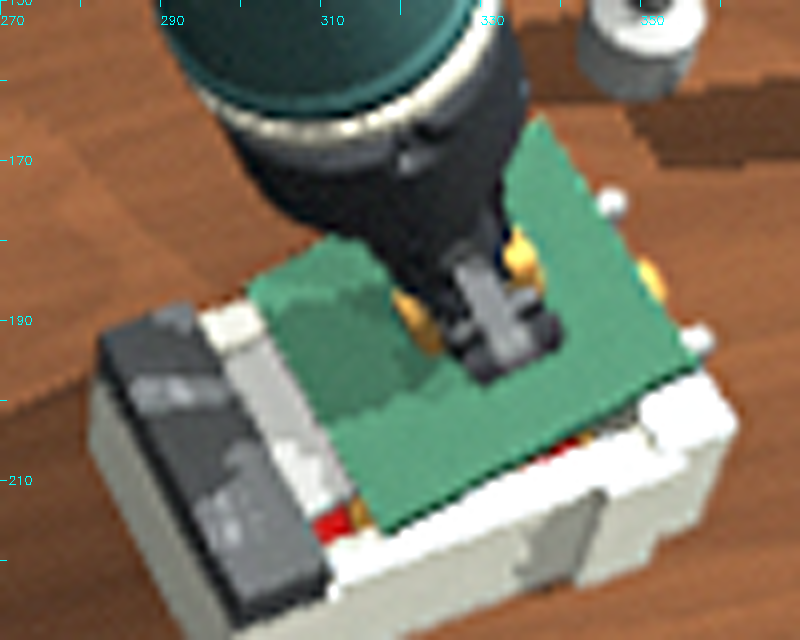

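View pics/t12.png

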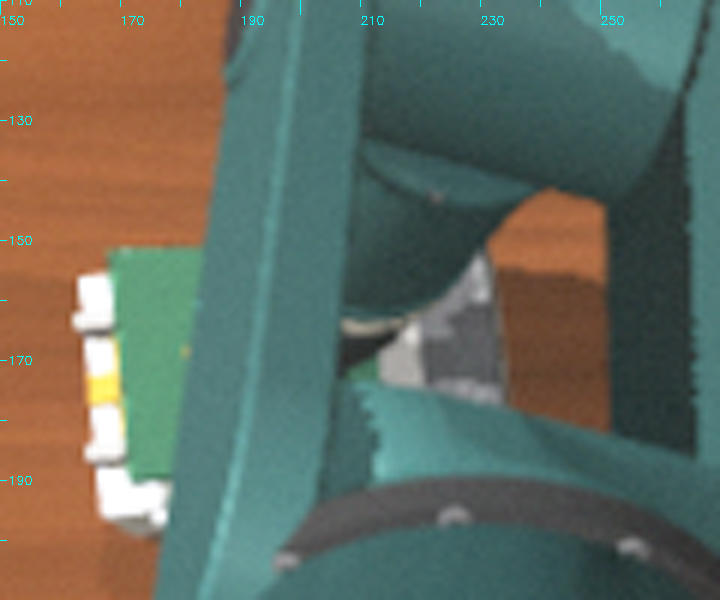

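```bash
python3 -m inch '0 0 -2 0.1 0 0 0;0 0 -4 0.2 0 0 0;0 0 -5 0.2 0 0 0;0 0 -5 0.2 0 0 0'; python3 -m inch '0 0 -2 0 0 0 0;0 0 -4.5 0 0 0 0;0 0 -4.5 0 0 0 0;0 0 -4.5 0 0 0 0' ; python3 - <<'E'
from plant import env
from h import *
import pickle
st=env.get_state();print(st["ee_pos"],st["force"],st["moment"])
R=np.array(st["tcp_rot"]);Rc=np.c_[R[:,1],-R[:,2],-R[:,0]];tip=np.array(st["ee_pos"])-Rc@TC+Rc@[-.068,0,-.002]
a=np.radians(YAW);ux=np.array([np.cos(a),np.sin(a),0])
print("tip slot",(tip-SEAT)@ux*1000+56,tip[2]*1000-57.5)
s=env.camera("scene");t=env.camera("top");pickle.dump((s,t),open("c13.pkl","wb"))
crop(s,270,150,100,80,8,"pics/s13.png")
crop(t,150,110,120,100,6,"pics/t13.png")
E
```

```text
time: 14.0
ee_pos: [0.6007, 0.2032, 0.1149]
tcp_rot: [[-0.043, -0.113, 0.993], [0.337, 0.934, 0.121], [-0.941, 0.34, -0.002]]
force: [-0.4, -0.2, -1.8]
finger_gap: 0.12
time: 14.4
ee_pos: [0.6012, 0.1991, 0.1134]
tcp_rot: [[-0.043, -0.113, 0.993], [0.337, 0.934, 0.121], [-0.941, 0.34, -0.002]]
force: [0.3, -0.0, -2.3]
finger_gap: 0.119
[0.60119256 0.19907298 0.11341675] [ 0.2888356  -0.00846896 -2.31944141] [-0.23778359 -0.00421695 -0.00989263]
tip slot -8.55016238437696 -1.9265340039206365
```

View pics/s13.png

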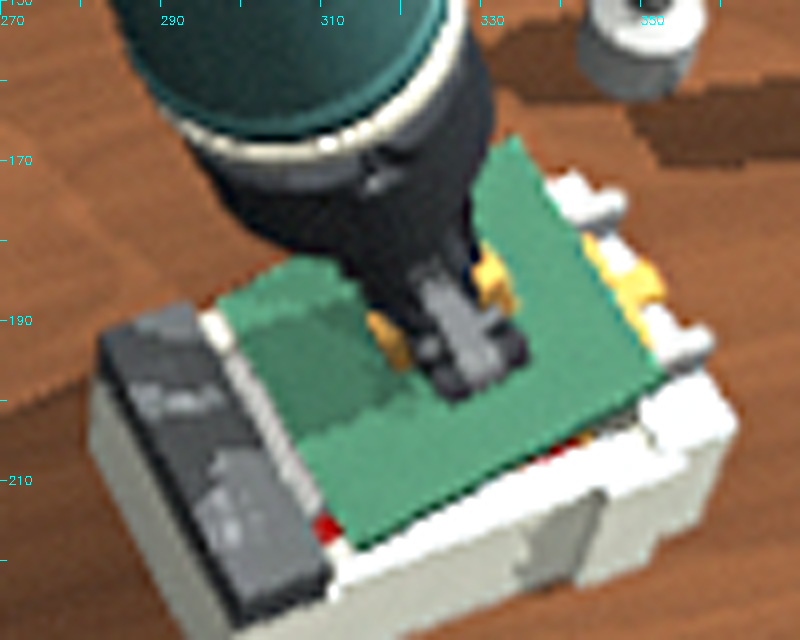

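View pics/t13.png

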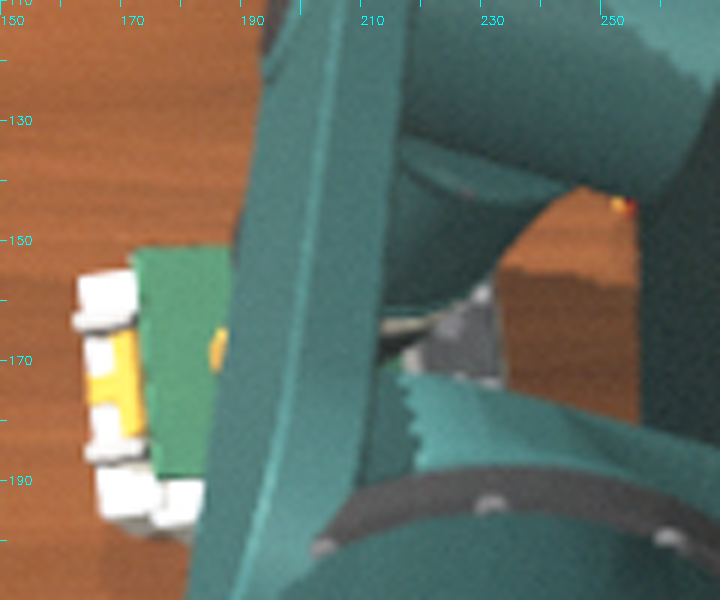

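```bash
python3 - <<'E'
from plant import env
from h import *
st=env.get_state()
for al,xs in ((20,-11.5),(17,-11.6),(14,-11.7),(11,-11.8),(9,-11.8)):
    p,R=tcpfor(al,xs,1-12*np.tan(np.radians(al)));print(al,xs,*rowsto(st,p,R))
E
```

```text
20 -11.5 [ 0.2 -3.4 -0. ] [-0.  -0.1  0.1]
17 -11.6 [ 3.3 -1.5 -0. ] [-0.  -0.1 -2.9]
14 -11.7 [ 6.5  0.2 -0. ] [-0.  -0.1 -5.9]
11 -11.8 [ 9.9  1.7 -0. ] [-0.  -0.1 -8.9]
9 -11.8 [12.1  2.6 -0. ] [ -0.   -0.1 -10.9]
```

```bash
python3 -m inch '0 0 -1.5 0 0 0 0;0 0 -2.5 0 0 0 0;0 0.2 -3.2 0 0 0 0;0 0.2 -3.2 0 0 0 0'; python3 -m inch '0 1.6 1 0 0 0 -1.5;0 3.1 1.7 0 0 0 -3;0 4.7 2.6 0 0 0 -4.5;0 6.3 3.4 0 0 0 -6;0 8 4.2 0 0 0 -7.5;0 9.6 5 0 0 0 -9;0 9.6 5 0 0 0 -9' ; python3 - <<'E'
from plant import env
from h import *
import pickle
st=env.get_state();print(st["ee_pos"],st["force"],st["moment"])
R=np.array(st["tcp_rot"]);Rc=np.c_[R[:,1],-R[:,2],-R[:,0]];tip=np.array(st["ee_pos"])-Rc@TC+Rc@[-.068,0,-.002]
a=np.radians(YAW);ux=np.array([np.cos(a),np.sin(a),0])
print("tip slot",(tip-SEAT)@ux*1000+56,tip[2]*1000-57.5,"tilt",np.degrees(np.arcsin(Rc[2,0])))
for al,xs in ((11,-11.8),(9,-11.8),(7,-11.8),(5,-11.8),(3,-11.8),(0,-11.8),(-.5,-11.8)):
    p,R=tcpfor(al,xs,(1-12*np.tan(np.radians(al))) if al>5 else -.2);print(al,xs,*rowsto(st,p,R))
s=env.camera("scene");t=env.camera("top");pickle.dump((s,t),open("c14.pkl","wb"))
crop(s,270,150,100,80,8,"pics/s14.png")
E
```

```text
time: 14.9
ee_pos: [0.6015, 0.1961, 0.1121]
tcp_rot: [[-0.043, -0.113, 0.993], [0.337, 0.934, 0.121], [-0.941, 0.34, -0.002]]
force: [-0.4, -0.6, -1.6]
finger_gap: 0.121
time: 15.6
ee_pos: [0.6003, 0.205, 0.1049]
tcp_rot: [[-0.025, -0.12, 0.992], [0.187, 0.975, 0.122], [-0.982, 0.188, -0.002]]
force: [1.1, 0.9, -2.0]
finger_gap: 0.125
[0.60025447 0.20496052 0.10487168] [ 1.07635731  0.87438727 -1.98095724] [-0.15071618  0.00820867  0.02364852]
tip slot -10.962451749783028 -1.0467094078164934 tilt 10.852130799243781
11 -11.8 [-0.1 -1.   0.2] [ 0.1 -0.1  0.1]
9 -11.8 [2.  0.3 0.2] [ 0.1 -0.1 -1.9]
7 -11.8 [4.2 1.5 0.2] [ 0.1 -0.1 -3.9]
5 -11.8 [6.5 2.6 0.2] [ 0.1 -0.1 -5.9]
3 -11.8 [9.2 3.5 0.2] [ 0.1 -0.1 -7.9]
0 -11.8 [13.2  4.7  0.2] [  0.1  -0.1 -10.9]
-0.5 -11.8 [13.9  4.9  0.2] [  0.1  -0.1 -11.4]
```

View pics/s14.png

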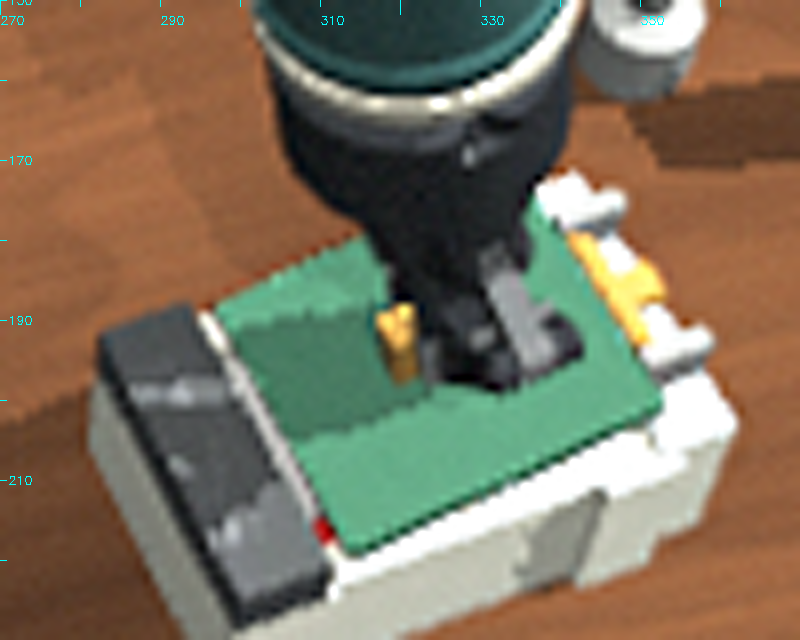

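```bash
python3 -m inch '0 0 -0.9 0.2 0 0 0;0 1 -0.3 0.2 0 0 -1;0 2 0.3 0.2 0 0 -1.9;0 3.1 0.9 0.2 0 0 -2.9;0 4.2 1.5 0.2 0 0 -3.9;0 4.2 1.5 0.2 0 0 -3.9'; python3 -m inch '0 1.1 0.7 0 0 0 -1;0 2.3 1.4 0 0 0 -2;0 2.3 1.4 0 0 0 -2'
```

```text
time: 16.3
ee_pos: [0.601, 0.2067, 0.1014]
tcp_rot: [[-0.015, -0.121, 0.992], [0.119, 0.985, 0.122], [-0.993, 0.12, 0.0]]
force: [1.4, -3.9, 1.1]
finger_gap: 0.12
time: 16.6
ee_pos: [0.5997, 0.2082, 0.0983]
tcp_rot: [[-0.013, -0.121, 0.993], [0.084, 0.989, 0.122], [-0.996, 0.085, -0.002]]
force: [0.8, -3.2, -2.5]
finger_gap: 0.123
```

```bash
python3 - <<'E'
from plant import env
from h import *
st=env.get_state();print(st["ee_pos"],st["force"],st["moment"])
R=np.array(st["tcp_rot"]);Rc=np.c_[R[:,1],-R[:,2],-R[:,0]];tip=np.array(st["ee_pos"])-Rc@TC+Rc@[-.068,0,-.002]
a=np.radians(YAW);ux=np.array([np.cos(a),np.sin(a),0])
print("tip slot",(tip-SEAT)@ux*1000+56,tip[2]*1000-57.5,"tilt",np.degrees(np.arcsin(Rc[2,0])))
for al,xs in ((5,-11.8),(3,-11.8),(1.5,-11.8),(0,-11.8),(-.5,-11.8)):
    p,R=tcpfor(al,xs,-.2);print(al,xs,*rowsto(st,p,R))
s=env.camera("scene")
crop(s,270,150,100,80,8,"pics/s15.png")
E
```

```text
[0.59974945 0.20822703 0.09827272] [ 0.84796268 -3.21189251 -2.45135033] [-0.80730901 -0.15259328 -0.06930536]
tip slot -12.349954403776323 -0.7177673878132467 tilt 4.878450375822428
5 -11.8 [-0.6  0.5  0.3] [ 0.  -0.1  0.1]
3 -11.8 [1.9 1.7 0.3] [ 0.1 -0.1 -1.9]
1.5 -11.8 [3.8 2.6 0.3] [ 0.1 -0.1 -3.4]
0 -11.8 [5.8 3.3 0.3] [ 0.1 -0.1 -4.9]
-0.5 -11.8 [6.4 3.6 0.3] [ 0.1 -0.1 -5.4]
```

View pics/s15.png

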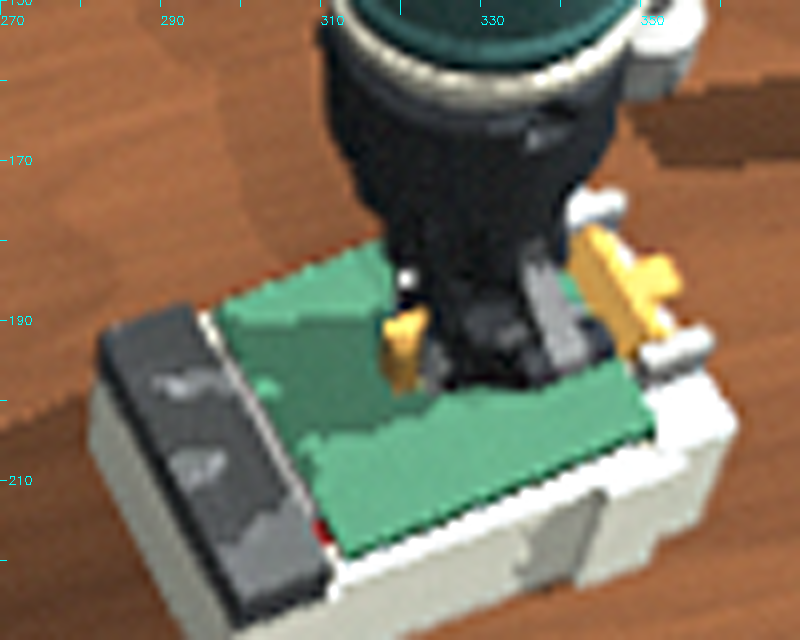

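```bash
python3 -m inch '0 1 1 0.2 0 0 -1;0 1.9 1.7 0.3 0 0 -1.9;0 2.8 2.2 0.3 0 0 -2.7;0 3.8 2.6 0.3 0 0 -3.4;0 4.8 3 0.3 0 0 -4.2;0 5.8 3.3 0.3 0 0 -4.9;0 5.8 3.3 0.3 0 0 -4.9'; python3 - <<'E'
from plant import env
from h import *
st=env.get_state();print(st["ee_pos"],st["force"],st["moment"])
R=np.array(st["tcp_rot"]);Rc=np.c_[R[:,1],-R[:,2],-R[:,0]];tip=np.array(st["ee_pos"])-Rc@TC+Rc@[-.068,0,-.002]
a=np.radians(YAW);ux=np.array([np.cos(a),np.sin(a),0])
print("tip slot",(tip-SEAT)@ux*1000+56,tip[2]*1000-57.5,"tilt",np.degrees(np.arcsin(Rc[2,0])))
s=env.camera("scene")
crop(s,270,150,100,80,8,"pics/s16.png")
E
```

```text
time: 17.35
ee_pos: [0.5996, 0.2122, 0.0932]
tcp_rot: [[-0.002, -0.122, 0.993], [-0.0, 0.993, 0.122], [-1.0, 0.0, -0.002]]
force: [-0.1, -3.2, -3.9]
finger_gap: 0.12
[0.59964865 0.21215386 0.09316023] [-0.13377891 -3.20587561 -3.93067157] [-0.7338549  -0.066006    0.01101092]
tip slot -11.711654520601797 0.1482149011190259 tilt 0.012438141260255246
```

View pics/s16.png

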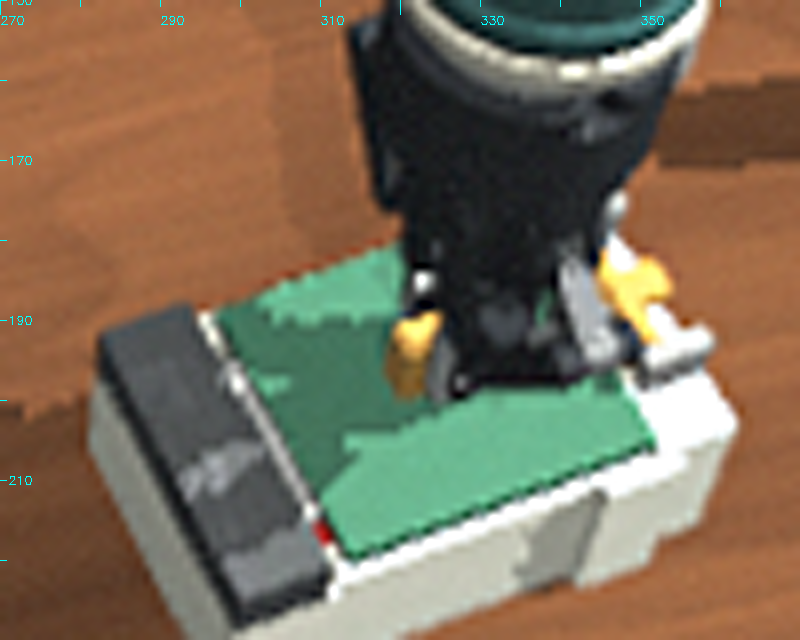

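```bash
python3 -m inch '0 0.5 0 0 0 0 -0.5;0 1 0 0 0 0 -1;0 1 0 0 0 0 -1;0 1 0 0 0 0 -1'; python3 - <<'E'
from plant import env
print(env.get_state()["moment"])
E
```

```text
time: 17.8
ee_pos: [0.5997, 0.2124, 0.0933]
tcp_rot: [[0.0, -0.121, 0.993], [-0.016, 0.993, 0.121], [-1.0, -0.016, -0.002]]
force: [-4.1, -3.4, 6.1]
finger_gap: 0.116
[-0.04013562  0.60762997  0.13541036]
```

```bash
python3 -m inch '0 0.5 0 0 0 0 -0.4;0 1 0 0 0 0 -0.4;0 1 0 0 0 0 -0.4;0 0 0 0 0 0 1'; python3 -m inch '0.6 0 0 0 0 0 0;0.6 0 0 0 0 0 0;0.6 0 0 0 0 0 0;0.6 0 0 0 0 0 0;0.6 -20 0 0 0 0 0;0.6 -60 0 0 0 0 0;0.6 -110 0 0 0 0 0;0.6 -160 0 0 0 0 0;0.6 -160 -50 0 0 0 0;0.6 -160 -100 0 0 0 0;0.6 -160 -150 0 0 0 0;0.6 -160 -200 0 0 0 0;0.6 -160 -250 0 0 0 0;0.6 -160 -250 0 0 0 0'; python3 - <<'E'
from plant import env
from h import *
import pickle
s=env.camera("scene");t=env.camera("top");pickle.dump((s,t),open("c17.pkl","wb"))
crop(s,270,150,100,80,8,"pics/s17.png")
crop(t,150,135,100,75,8,"pics/t17.png");cv2.imwrite("pics/t17full.png",t["pixels"])
E
```

```text
time: 18.2
ee_pos: [0.5999, 0.2123, 0.0933]
tcp_rot: [[-0.001, -0.122, 0.992], [0.001, 0.992, 0.122], [-1.0, 0.001, -0.001]]
force: [-0.4, -2.8, -4.9]
finger_gap: 0.121
time: 19.6
ee_pos: [0.6317, -0.0426, 0.2522]
tcp_rot: [[-0.0, -0.116, 0.993], [-0.002, 0.993, 0.116], [-1.0, -0.002, -0.0]]
force: [0.2, -0.2, 0.3]
finger_gap: 0.597
```

View pics/s17.png

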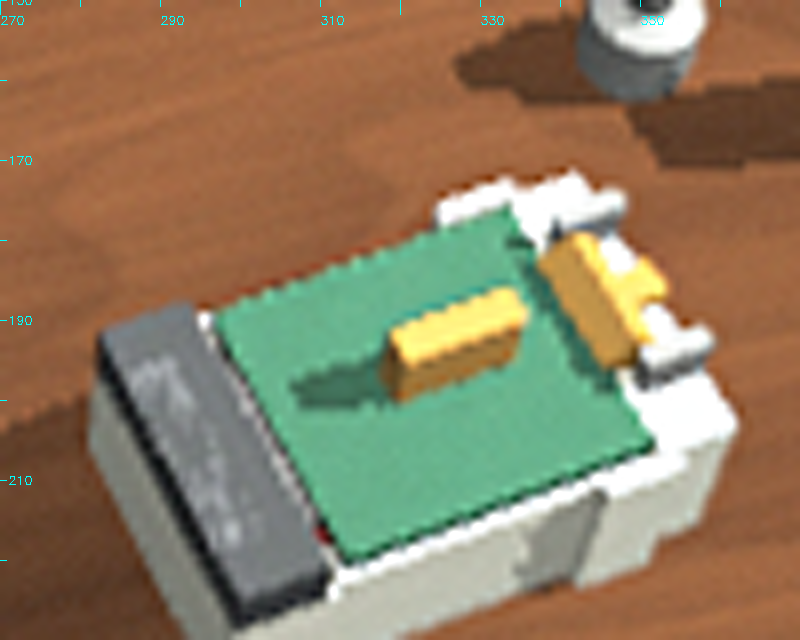

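View pics/t17.png

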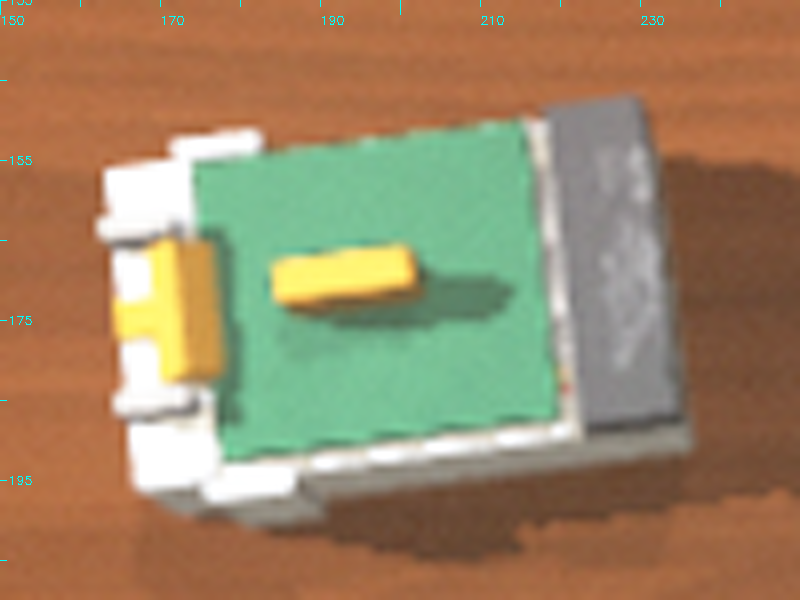

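```bash
python3 - <<'E'
from plant import env
from h import *
import pickle
s,t=pickle.load(open("c17.pkl","rb"))
S=lambda x,y:(270+x/8-.5,150+y/8-.5)
T=lambda x,y:(150+x/8-.5,135+y/8-.5)
a=np.radians(YAW);ux=np.array([np.cos(a),np.sin(a),0]);uy=np.array([-ux[1],ux[0],0])
for k,c,p,q in (("S front",s,S(222,322),S(340,548)),("S near",s,S(225,308),S(430,230)),("T front",t,T(527,130),T(555,412)),("T far",t,T(275,151),T(515,122)),("T near",t,T(305,452),T(550,420))):
    A,B,r=edge(c,p,q,w=2);X=[onplane(c,*P,.064)-SEAT for P in(A,B)];print(k,[(round(x@ux*1000,1),round(x@uy*1000,1)) for x in X])
s0,t0=pickle.load(open("c0.pkl","rb"))
for n,c0,c1 in(("scene",s0,s),("top",t0,t)):
    for nm,box in (("ring+bangle",(200,230,290,300) if n=="scene" else (245,110,325,158)),("weight",(335,135,365,165) if n=="scene" else (130,215,160,245))):
        x0,y0,x1,y1=box;print(n,nm,(np.abs(c0["pixels"][y0:y1,x0:x1].astype(int)-c1["pixels"][y0:y1,x0:x1])).max(2).__gt__(60).sum())
E
```

```text
S front [(np.float64(-50.0), np.float64(39.2)), (np.float64(-50.6), np.float64(-41.8))]
S near [(np.float64(-46.1), np.float64(43.8)), (np.float64(22.2), np.float64(43.8))]
T front [(np.float64(-50.0), np.float64(-42.7)), (np.float64(-49.8), np.float64(42.1))]
T far [(np.float64(25.5), np.float64(-46.4)), (np.float64(-45.7), np.float64(-46.4))]
T near [(np.float64(25.6), np.float64(45.1)), (np.float64(-46.2), np.float64(44.8))]
scene ring+bangle 0
scene weight 0
top ring+bangle 1925
top weight 0
```

View pics/t17full.png

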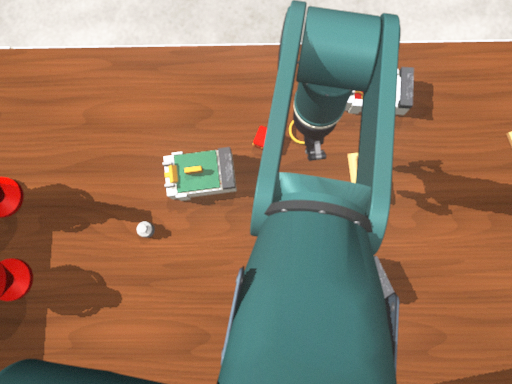

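The cover is centred within about 1 mm of the box's centre. In the scene view the loose items are pixel-identical to the start; in the top view the arm hides the ring box and bangle. Handing in.

```bash
python3 - <<'E'
from plant import env
env.job_done(); st=env.get_state();print(st["time"],st["force"])
E
```

```text
the job is handed in; nothing more can be done
the job is handed in; nothing more can be done
```

I handed the job in at about 19.7 s, with every step done; the hand-in gave no verdict.

**What I did**
- I took the cover out of the rack by its grip, laid it flat on the bare counter with the grip up, and let go.
- I gripped it again with the tool upright and slid the tongue under the bar at a 20° tilt, to about 9 mm deep by the arm's readings.
- I then pivoted it down past the catch, pressed it onto the rim, let go and moved the arm clear.

**Last checks**
- **Seating:** the camera images show the cover's edges within about 1.5 mm of where they should be, and square to the box to within about 0.5°. From those edges the tongue is about 12 mm under the bar.
- **Flatness:** when I pressed down, the tool stopped within 0.5 mm of the seated height.
- **Catch:** both views show it sprung back over the rear edge. I judged this from the pictures only.
- **Loose items:** the ring box, bangle and weight look unchanged from the start in the scene view. In the top view the arm hid the ring box and bangle, so that second check was not possible; the weight matched.

**Disagreement:** when I compared the held cover with the arm's pose before inserting it, the cameras and the arm differed by about 2.5 mm sideways and 1.6 mm lengthwise. I corrected for part of this, and the tongue went in without noticeable contact force.

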